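# Lock the stop nut of a curd press

### The arm

A 7-joint arm with a two-finger parallel gripper is mounted at the origin on the work surface. World frame = base frame: x ahead of the robot, y to its left, z up, the work surface at z = 0. Lengths are in m, angles in rad, forces in N, time in s.
With the tool pointing down it reaches from about 0.4 to 0.875 m from the base axis. Payload 19.3 kg.
Tool frame: the origin (TCP) lies between the finger pads; the fingertips stand 17 mm ahead of it and the grasp point (between the pads) lies 2 mm behind it (bot.tips_ahead is the z of the fingertips in the tool frame, in m); z points along the fingers, y is the direction in which the jaws open and shut (so a half turn about z gives the same grasp; the last joint's range is limited). The gripper opens to 85 mm and grips with 20 to 120 N. Pads are 22 mm wide; open, the fingers measure 114 mm over their backs; the gripper's body (76 mm by 85 mm) begins 54 mm behind the grasp point. The pads swing forward as they close: fully open they stand 13 mm farther back than shut.
Start: joints at [-1.255, 0.521, -0.036, 1.599, 0.021, 1.021, -0.113], TCP at [0.235, 0.579, 0.248] pointing down, gripper open.
Joint ranges: [-2.91, 2.91], [-0.3, 2.13], [-1.5, 1.42], [0.17, 2.43], [-1.26, 4.41], [0.16, 1.93], [-2.52, 2.52]. Speed limits (rad/s): [1.89, 1.89, 2.39, 2.39, 3.01, 3.01, 3.01].

### API

Orientations are given as [roll, pitch, yaw] about the fixed x, y, z axes, in that order (R = Rz(yaw) Ry(pitch) Rx(roll)).
In Python, from workcell import telemetry, cams, job, bot gives the robot as it stands.
- The arm moves only by the tool arm_command, never from a script. Its argument "deltas" is a list of rows, each a list of 7 numbers: the opening, from -1 (shut) to 1 (fully open), so that 0 is half open, then the shift along the tool's x, y, z normalised to -1 to 1, where 1 is 150 mm, then the turn, a rotation vector about the tool's x, y, z normalised to -1 to 1, where 1 is 45 degrees. In form: [[hand, tx, ty, tz, rx, ry, rz], ...]. A call has 1 to 8 rows; each row is the pose to reach, as a shift and turn from the pose commanded when the call began, along the tool's axes at that moment; what a row does not reach only later rows make up. A row lasts 1/8 s, in which the tool goes at most 62.5 mm and 10.7 degrees, less where a joint would pass 70% of its speed; a pose out of reach is approached as far as the arm can. A call with a number of a shift or a turn outside -1 to 1 is refused whole. A call with a gripper value outside its range is refused whole. The fingers move at their own pace and stop on an object; "newtons" is the grip in N (left out, the last holds). Time passes only in rows, so rows that repeat a pose let the fingers close. It gives the time, the measured TCP pose, the force and the opening at its end, in the units of the state.
- telemetry.observe(): the state, without advancing time (a new reading comes with each control period).
- cams.grab_frame(name): name is "scene" or "top"; returns the picture (384x512x3 uint8, blue, green, red); there is no depth.
- cams.get_calibration(name): a dict with "fx", "fy", "cx", "cy" (pixels), "R" (3x3) and "t" (3): a world point X has camera coordinates R X + t. Camera axes: x right, y down, z forward; pixel columns grow to the right and rows downward; lengths in m; the calibration is good to about 2 mm. A picture is of the moment at which its call begins. get_calibration takes no time and is no camera call.
- job.job_done(): hands the job in, once; it reports no verdict.
The state is a dict: "clock": time; "qpos": joint angles; "qd": joint speeds; "joint_efforts": joint torques, N m; "position": TCP position; "tool_rot": TCP orientation; "force": force on the tool from outside, world axes, zero at the start; "moment": the same for the moment, N m; "grip_width": finger opening in m.
Only numpy, scipy, OpenCV 4.12 (cv2) and the standard library are available. Lean on these libraries where they do the work, as an engineer would, in place of code of your own. Each camera call takes 0.05 s, during which the arm holds its last target.

### The job

Lock the press's stop nut: take the orange-handled spanner from its green board, slide it along the steel plate fully onto the brass square nut so that the brass pin will hold its handle back, and let go of it. Swing the black knob clockwise until the blue jam nut meets the square nut and nip it up with about 11 N at the knob (13 at most), the square nut not turning beyond the spanner's small play. Then draw the spanner off and lay it flat on the middle of its board again, leaving the mug, wooden block and jar alone.

Things in the scene. Friction and masses are not known exactly. Their poses are not given: they have to be found in the camera images.
- axis (a point): Axis of the upright steel screw (24 mm thick, top 70 mm above the plate) on the press's wooden crossbeam (130 x 300 mm, fixed to the bench, place and yaw vary); the point lies on the beam's flat steel plate, 49 mm above the bench. Frame of the beam: z up, the beam runs along y, from y = -180 to +120 mm; its plate is 110 mm wide. The spanner goes on from the nut's -y side.
- pin (a point): Top centre of the upright brass reaction pin, 14 mm thick, 30 mm high over the plate, at x = -19, y = -115 mm in axis's frame. A spanner straight on the nut has its handle about 3 mm from the pin; clockwise turning brings it against the pin. To fit it, let the head down onto the plate between pin and nut (jaw point at y about -62 mm leaves 10 mm either side), then slide it along +y; it comes off the same way.
- nut_mid (a point): Centre of the brass square nut, 46 x 46 mm, 20 mm high, standing on the plate round the screw (centre 10 mm above the plate). Its x and y axes are square to its flats. It turns on the screw against about 0.3 N m of friction, so unheld it is dragged round by the jam nut. A thin steel washer and the jam nut sit just above it, from 20.5 mm over the plate, so that the spanner (14 mm thick at the jaws) can only be slid on along the plate.
- nut_mark (a point): Top corner (+x, +y) of the square nut, 32.5 mm from the screw's axis, beside a red dot: shows whether the nut has turned. The play of a seated spanner allows about 0.1 rad (3 mm here); 8 mm is too much.
- knob (a point): Gripping point on the upright round black knob, 18 mm thick, at the end of the blue lever of the jam nut, 90 mm from the screw's axis; the point lies 115 mm above the bench, the knob's top 18 mm higher; the lever (12 mm thick) passes under it, its top 25 mm below the point. The lever lies level, on the +y side of the beam. A tightly pinched knob that is not turned with the lever rubs and loses 1 to 2 N.
- jam (a joint): Turn of the jam nut relative to the square nut, rad: negative when loose (-1.2 to -0.5 at the start), grows clockwise seen from above, 0 when the jam nut meets the square nut. Turns freely till then (about 0.5 N at the knob). With the square nut straight the lever then points 50 degrees from the beam's +x towards +y.
- clamp (a joint): How far the jam nut has been wound up after meeting the square nut, rad: 0 at the start. It begins to move at 7.2 N at the knob and takes about 1.7 N more for each 0.01 rad and stays when let go. 11 N gives 0.024; wanted 0.006 to 0.043 (8.1 to 13.9 N); more strips the thread.
- grip (a point): Grip centre of the loose spanner (0.2 to 0.4 kg): on its orange handle (55 mm from its tail end), 18 mm wide, 26 mm high, 115 mm long, this point 13 mm above the spanner's flat underside. x points along the spanner to its jaws, z up. It lies flat on the green board at the start.
- jaw (a point): Centre of the spanner's open jaw, 155 mm along x from the grip and 7 mm above the underside: gap 48.5 mm wide, opening to +x with flared tips 26 mm ahead of this point, back wall 24 mm behind it, the head ends 36 mm behind it; jaws 14 mm thick, some 80 mm wide overall. Seated, it lies within 9 mm of the nut's axis.
- spanner_mid (a point): Middle of the spanner's length (total some 236 mm, jaw tips to tail), 92 mm behind the jaw point, 7 mm above the underside.
- board_mid (a point): Middle of the top of the green-topped tool board, 270 x 110 mm, fixed to the bench, top 15 mm above it; x along its length. The board lies to the robot's right, its yaw varies.
- spanner: The loose spanner; origin under the jaw point on its underside.
- mug_mid (a point): Bystander: white mug, 76 mm wide, 80 mm high, point half-way up.
- wedge_mid (a point): Bystander: pale wooden block, 90 x 40 x 30 mm, point at its centre.
- jar_mid (a point): Bystander: amber glass jar, 64 mm wide, 85 mm high, point half-way up.

How it is judged:
On the way, in this order (a step that is already met when the one before it is completed fails the run):
1. the spanner is fully on the square nut, flat on the plate, and has been let go (horizontal distance between jaw and nut_mid below 0.009 m and height (world z) of jaw below 0.066 m and angle between jaw's own z axis and vertical below 0.1 rad and contact force between the fingers and spanner below 0.2 N), for 0.2 s.
2. with the spanner on the square nut, the jam nut is wound up tight against it (horizontal distance between jaw and nut_mid below 0.009 m and height (world z) of jaw below 0.066 m and angle between jaw's own z axis and vertical below 0.1 rad and value of joint jam above -0.03 rad and value of joint clamp between 0.006 and 0.043 rad), for 0.2 s.
At the end, for the whole second after the job is handed in: The jam nut is wound up by 0.006 to 0.043 rad (clamp) and still against the square nut (jam above -0.08 rad), the square nut's corner is within 8 mm of where it started, and the spanner lies flat and still on its board, its middle within 50 mm of the board's middle (horizontal distance between spanner_mid and board_mid below 0.05 m and height (world z) of spanner_mid below 0.027 m and angle between spanner_mid's own z axis and vertical below 0.08 rad and linear speed of spanner below 0.02 m/s and value of joint clamp between 0.006 and 0.043 rad and value of joint jam above -0.08 rad and distance of nut_mark from where it was at the start of the episode below 0.008 m); the robot touches nothing.
It fails at once if the jam nut is overtightened (clamp above 0.043 rad, 13.9 N at the knob) (value of joint clamp above 0.043 rad).
It fails at once if the square nut turns with it (its corner moves more than 8 mm) (distance of nut_mark from where it was at the start of the episode above 0.008 m).
It fails at once if the mug, wedge or jar is shifted more than 30 mm (distance of any of mug_mid, wedge_mid, jar_mid from where it was at the start of the episode above 0.03 m).
It also fails if it takes over 72 s, if anything falls off the work surface, if the arm or the gripper's body presses on something with over 40 N, if the wrist force passes 120 N, or if a joint passes its speed limit or range.

## Working session

There is one attempt and no reset: what is moved stays moved. The work goes in short steps, Python scripts to look and compute and a tool call to move; the robot and the scene stay as the last step left them, time stands still between calls to the robot, and variables do not carry over. Pictures are saved under pics/ and viewed, and the job is handed in when it is done.

Besides the shell and the picture viewer there is one more tool, called in YAML: its name, and indented under it one key for each argument. arm_command: Moves the arm, as the interface text tells. Its arguments: {"type":"object","properties":{"deltas":{"type":"array","items":{"type":"array","items":{"type":"number"}}},"newtons":{"type":"number"}},"required":["deltas"]}

```bash
mkdir -p pics; ls; cat > h.py <<'E'
import numpy as np, cv2
from workcell import telemetry, cams, job, bot
def ray(n,u,v,z):
    c=cams.get_calibration(n);R=np.array(c['R']);t=np.array(c['t'])
    d=R.T@np.array([(u-c['cx'])/c['fx'],(v-c['cy'])/c['fy'],1]);o=-R.T@t
    return o+d*(z-o[2])/d[2]
def proj(n,X):
    c=cams.get_calibration(n);p=np.array(c['R'])@np.array(X)+np.array(c['t'])
    return np.array([c['fx']*p[0]/p[2]+c['cx'],c['fy']*p[1]/p[2]+c['cy']])
def snap(n,f,box=None):
    im=cams.grab_frame(n);cv2.imwrite('pics/raw_'+f+'.png',im)
    o=im
    if box: x0,y0,x1,y1=box;o=im[y0:y1,x0:x1]
    s=min(800/o.shape[1],600/o.shape[0]);o=cv2.resize(o,None,fx=s,fy=s,interpolation=cv2.INTER_CUBIC)
    cv2.imwrite('pics/'+f+'.png',o);return im
E
python3 - <<'E'
from h import *
for n in('scene','top'):
    snap(n,n+'0'); c=cams.get_calibration(n);R=np.array(c['R']);print(n,c['fx'],c['cx'],c['cy'],(-R.T@np.array(c['t'])).round(3),R.round(2).tolist())
s=telemetry.observe();print(s)
E
```

```text
pics
scene 349.02075702113257 255.74299744914182 193.870173598179 [1.245 0.289 0.601] [[-0.41, 0.91, 0.0], [0.5, 0.23, -0.83], [-0.76, -0.34, -0.55]]
top 461.4885081718898 265.50659783387573 189.60360720041078 [0.325 0.015 1.462] [[-0.01, -1.0, 0.0], [-0.98, 0.01, -0.21], [0.21, -0.0, -0.98]]
{'clock': 0.1, 'qpos': array([-1.25521949,  0.52192223, -0.03632511,  1.5999263 ,  0.02118845,
        1.02109888, -0.11279077]), 'qd': array([ 2.13852155e-05, -1.69411612e-03, -4.50041159e-04, -8.71922249e-04,
        1.38004522e-03, -1.90106762e-04,  7.13400167e-04]), 'joint_efforts': array([ 3.20349267e-03, -9.28490281e+01,  1.98359303e+00, -3.70547247e+01,
        1.80712470e-02,  5.30869322e-03,  6.73412728e-06]), 'position': array([0.2350999 , 0.57880375, 0.2478122 ]), 'tool_rot': array([-3.14062415e+00,  5.85008103e-05,  2.75580560e+00]), 'force': array([-0.08411144, -0.09114829,  0.64038614]), 'moment': array([-0.02257887,  0.01629526, -0.01270249]), 'grip_width': 0.08555886238339926}
```

View pics/scene0.png

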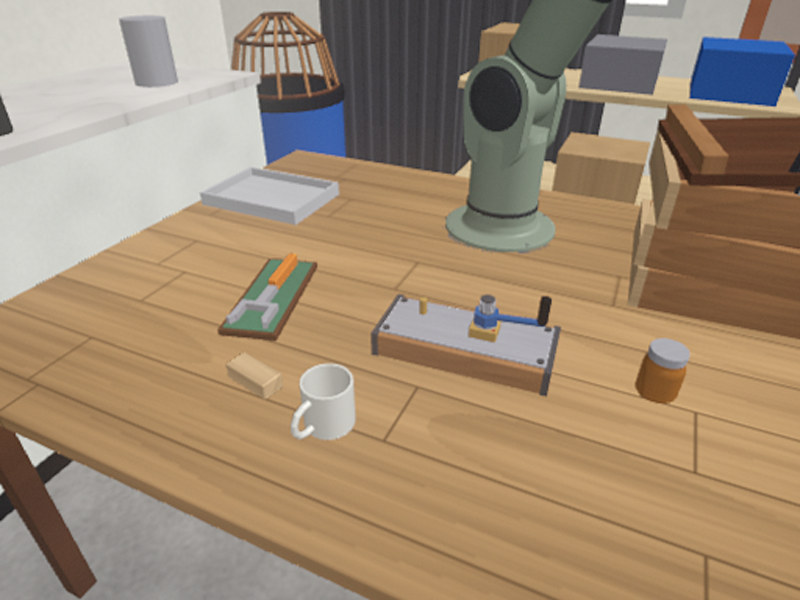

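View pics/top0.png

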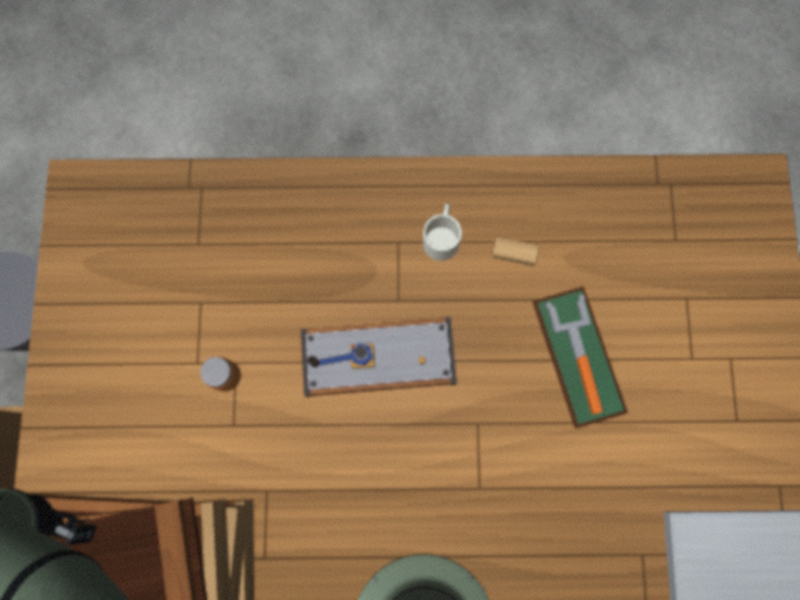

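```bash
python3 - <<'E'
import cv2
a=cv2.imread('pics/raw_top0.png');b=cv2.imread('pics/raw_scene0.png')
cv2.imwrite('pics/c1.png',cv2.resize(a[190:270,185:300],None,fx=6.5,fy=6.5,interpolation=cv2.INTER_CUBIC))
cv2.imwrite('pics/c2.png',cv2.resize(b[180:255,230:365],None,fx=5.9,fy=5.9,interpolation=cv2.INTER_CUBIC))
cv2.imwrite('pics/c3.png',cv2.resize(a[178:278,335:405],None,fx=6,fy=6,interpolation=cv2.INTER_CUBIC))
E
```

```text
(no output)
```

View pics/c1.png

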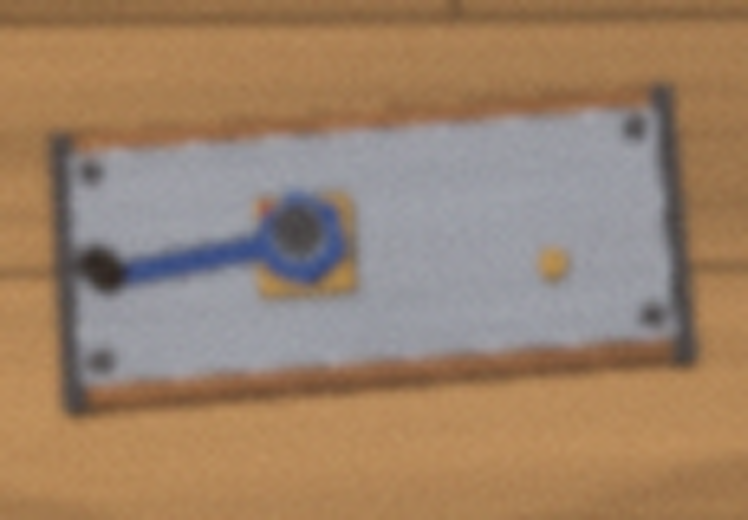

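View pics/c2.png

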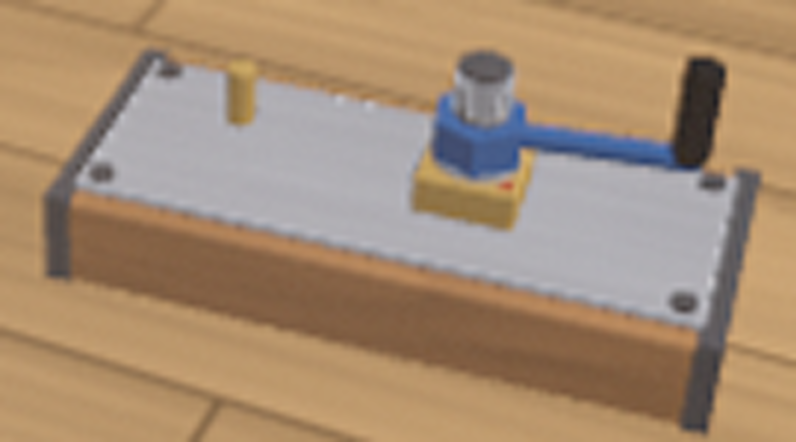

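View pics/c3.png

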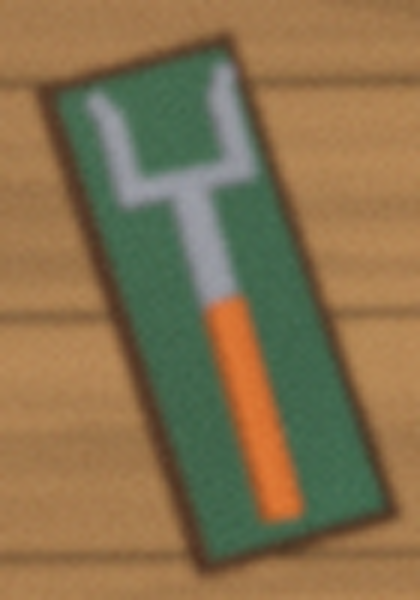

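```bash
cat > m.py <<'E'
from h import *
def hsv(im): return cv2.cvtColor(im,cv2.COLOR_BGR2HSV)
def msk(im,lo,hi): return cv2.inRange(hsv(im),np.array(lo),np.array(hi))
def comp(m,box=None):
    if box: 
        k=np.zeros_like(m);x0,y0,x1,y1=box;k[y0:y1,x0:x1]=m[y0:y1,x0:x1];m=k
    n,l,s,c=cv2.connectedComponentsWithStats(m)
    i=1+np.argmax(s[1:,4]);return (l==i).astype(np.uint8)*255,s[i],c[i]
def rectw(cam,m,z):
    pts=cv2.findContours(m,0,1)[0];pts=max(pts,key=cv2.contourArea)[:,0,:]
    w=np.array([ray(cam,u,v,z)[:2] for u,v in pts],np.float32)
    r=cv2.minAreaRect(w*1000);b=cv2.boxPoints(r)
    return r,b
E
python3 - <<'E'
from m import *
a=cv2.imread('pics/raw_top0.png');b=cv2.imread('pics/raw_scene0.png')
for n,im,pb in(('top',a,(190,200,295,258)),('scene',b,(230,180,365,255))):
    h=hsv(im)
    # plate: grey-bluish low sat
    m=msk(im,(90,0,120),(140,80,255));m=cv2.morphologyEx(m,cv2.MORPH_CLOSE,np.ones((9,9)));mm,s,c=comp(m,pb)
    print(n,'plate',s,rectw(n,mm,.049))
    m=msk(im,(100,120,50),(130,255,255));mm,s,c=comp(m,pb);print('blue',s,c)
    m=msk(im,(15,100,120),(30,255,255));
    for i,(st,ce) in enumerate(zip(*cv2.connectedComponentsWithStats(m&cv2.rectangle(np.zeros_like(m),pb[:2],pb[2:],255,-1))[2:])):
        if 3<st[4]<2000: print('brass',st,ce)
    m=msk(im,(3,160,150),(15,255,255));mm,s,c=comp(m,(340,170,410,280) if n=='top' else (140,150,210,220));print('orange',s,c,rectw(n,mm,.041))
    m=msk(im,(50,60,40),(90,255,200));m=cv2.morphologyEx(m,cv2.MORPH_CLOSE,np.ones((15,15)));mm,s,c=comp(m,(335,175,410,280) if n=='top' else (130,150,215,225));print('board',s,c,rectw(n,mm,.015))
E
```

```text
top plate [ 196  208   93   40 2993] (((515.85546875, 83.37002563476562), (102.54879760742188, 279.2276916503906), 4.261363506317139), array([[454.34863 , 218.78789 ],
       [475.09702 , -59.66786 ],
       [577.3623  , -52.047836],
       [556.6139  , 226.40791 ]], dtype=float32))
blue [206 227  20   5  32] [215.6875 229.3125]
brass [ 190  200  106   59 1912] [244.5292887  231.73430962]
brass [268 229   4   3   8] [269.5 230. ]
brass [234 230   5   5  14] [236.57142857 232.57142857]
brass [225 232   5   3   9] [226.44444444 233.44444444]
orange [370 228  15  37 236] [376.91525424 245.97457627] (((455.74664306640625, -331.9324951171875), (110.23585510253906, 20.176380157470703), 12.64108657836914), array([[ 399.75702, -334.151  ],
       [ 404.1725 , -353.83832],
       [ 511.73627, -329.714  ],
       [ 507.3208 , -310.02667]], dtype=float32))
board [ 345  187   54   83 2257] [371.04962339 229.456358  ] (((516.7825927734375, -322.793701171875), (253.3490753173828, 93.04374694824219), 16.0349063873291), array([[ 382.1861 , -313.07224],
       [ 407.8869 , -402.496  ],
       [ 651.3
[... 427 characters left out ...]
13 132] [309.40151515 212.81818182]
brass [339 235   5   2   6] [341.  235.5]
orange [172 163  18  21 175] [181.17714286 172.82285714] (((465.5113220214844, -321.5220947265625), (125.9133529663086, 31.11672592163086), 12.44182300567627), array([[ 400.68115, -319.893  ],
       [ 407.3852 , -350.279  ],
       [ 530.3415 , -323.15118],
       [ 523.63745, -292.7652 ]], dtype=float32))
board [ 144  167   55   45 1203] [173.19451372 188.74064838] (((514.7175903320312, -322.134033203125), (248.10792541503906, 92.33790588378906), 15.875364303588867), array([[ 382.76587, -311.66043],
       [ 408.0245 , -400.47647],
       [ 646.6693 , -332.60764],
       [ 621.41064, -243.7916 ]], dtype=float32))
```

```bash
python3 - <<'E'
from m import *
T=lambda U,V:((U+.5)/6.5-.5+185,(V+.5)/6.5-.5+190)
S=lambda U,V:((U+.5)/5.9-.5+230,(V+.5)/5.9-.5+180)
yaw=np.deg2rad(4.2);A=np.array([.5137,.1133]);R=np.array([[np.cos(yaw),-np.sin(yaw)],[np.sin(yaw),np.cos(yaw)]])
print('pin pred',A+R@[-.019,-.115])
for nm,t,s,z in(('screw',(298,228),(487,65),.119),('pin',(553,260),(241,66),.079),('knob',(90,262),(706,65),.133)):
    for c,p in(('top',T(*t)),('scene',S(*s))):
        w=ray(c,*p,z)[:2];print(nm,c,w.round(4),'beam',(R.T@(w-A)).round(4))
# nut corners
print('nutBL top', (R.T@(ray('top',*T(262,298),.069)[:2]-A)).round(4),(R.T@(ray('top',*T(356,288),.069)[:2]-A)).round(4),(R.T@(ray('top',*T(350,195),.069)[:2]-A)).round(4),(R.T@(ray('top',*T(265,208),.069)[:2]-A)).round(4))
print('board/spanner')
C=lambda U,V:((U+.5)/6-.5+335,(V+.5)/6-.5+178)
# handle end tail centre, neck start, tip ends
for n,p,z in(('tail',(280,520),.041),('hfront',(226,302),.041),('headback L',(127,208),.029),('headback R',(258,175),.029),('tipL',(95,95),.029),('tipR',(224,66),.029)):
    print(n,ray('top',*C(*p),z)[:2].round(4))
E
```

```text
pin pred [ 0.50317342 -0.00278269]
screw top [0.5142 0.1126] beam [ 0.0005 -0.0008]
screw scene [0.5128 0.1148] beam [-0.0008  0.0016]
pin top [ 0.5039 -0.0027] beam [-0.0182 -0.115 ]
pin scene [ 0.5007 -0.003 ] beam [-0.0215 -0.115 ]
knob top [0.4978 0.2039] beam [-0.0092  0.0915]
knob scene [0.4958 0.2027] beam [-0.0113  0.0905]
nutBL top [-0.0236  0.0212] [-0.0225 -0.0227] [ 0.0213 -0.023 ] [0.0184 0.0171]
board/spanner
tail [ 0.3999 -0.3419]
hfront [ 0.5113 -0.3209]
headback L [ 0.5628 -0.2747]
headback R [ 0.5798 -0.3445]
tipL [ 0.6235 -0.2609]
tipR [ 0.6386 -0.3301]
```

```bash
cat > p.py <<'E'
import sys
from m import *
from scipy.spatial.transform import Rotation as Ro
def plan(p,yaw,tilt=None):
    s=telemetry.observe();R0=Ro.from_euler('xyz',s['tool_rot'])
    d=R0.inv().apply(np.array(p)-s['position'])/.15
    rv=(R0.inv()*Ro.from_euler('xyz',[np.pi,0,np.deg2rad(yaw)])).as_rotvec()/(np.pi/4)
    print('t',round(s['clock'],2),'pos',s['position'].round(4),'yaw',np.rad2deg(s['tool_rot'][2]).round(2),'F',s['force'].round(2),'g',round(s['grip_width'],4),'q',s['qpos'].round(2))
    print('delta',d.round(3),rv.round(3))
if __name__=='__main__':
    v=list(map(float,sys.argv[1:]));plan(v[:3],v[3])
E
python3 p.py .43 .33 .25 112; python3 p.py .55 .2 .25 90;python3 p.py .4537 -.332 .14 11.5
```

```text
t 0.1 pos [0.2351 0.5788 0.2478] yaw 157.9 F [-0.08 -0.09  0.64] g 0.0856 q [-1.26  0.52 -0.04  1.6   0.02  1.02 -0.11]
delta [-1.828 -1.048 -0.013] [-1.00e-03  1.00e-03  1.02e+00]
t 0.1 pos [0.2351 0.5788 0.2478] yaw 157.9 F [-0.08 -0.09  0.64] g 0.0856 q [-1.26  0.52 -0.04  1.6   0.02  1.02 -0.11]
delta [-2.895 -1.55  -0.013] [-1.000e-03  1.000e-03  1.509e+00]
t 0.1 pos [0.2351 0.5788 0.2478] yaw 157.9 F [-0.08 -0.09  0.64] g 0.0856 q [-1.26  0.52 -0.04  1.6   0.02  1.02 -0.11]
delta [-3.635 -5.077  0.724] [-0.000e+00  2.000e-03  3.253e+00]
```

arm_command:
  deltas:
    - [1,-0.33,-0.18,0,0,0,0.23]
    - [1,-0.67,-0.36,0,0,0,0.46]
    - [1,-1,-0.55,0,0,0,0.69]
    - [1,-1,-0.6,0,0,0,0.9]

```text
clock: 0.6
position: [0.3434, 0.4356, 0.2484]
tool_rot: [3.141, 0.001, 2.037]
force: [-1.5, 0.2, 0.3]
grip_width: 0.0856
```

```bash
python3 p.py .47 .25 .25 80
```

```text
t 0.6 pos [0.3434 0.4356 0.2484] yaw 116.72 F [-1.51  0.18  0.33] g 0.0856 q [-1.13  0.41  0.16  1.79 -0.08  0.94 -0.47]
delta [-1.485  0.198 -0.009] [0.001 0.002 0.816]
```

arm_command:
  deltas:
    - [1,-0.35,0.1,0,0,0,0.23]
    - [1,-0.7,0.2,0,0,0,0.46]
    - [1,-1,0.3,0,0,0,0.69]
    - [1,-1,0.3,0,0,0,0.9]

```text
clock: 1.1
position: [0.4517, 0.3235, 0.2483]
tool_rot: [3.141, 0.001, 1.331]
force: [-0.8, -0.2, 0.2]
grip_width: 0.0854
```

```bash
python3 p.py .53 .15 .25 35
```

```text
t 1.1 pos [0.4517 0.3235 0.2483] yaw 76.26 F [-0.77 -0.16  0.16] g 0.0854 q [-0.99  0.43  0.36  1.8  -0.18  0.94 -0.79]
delta [-1.     0.782 -0.01 ] [0.002 0.001 0.917]
```

arm_command:
  deltas:
    - [1,-0.3,0.2,0,0,0,0.23]
    - [1,-0.6,0.4,0,0,0,0.46]
    - [1,-0.9,0.6,0,0,0,0.69]
    - [1,-1,0.75,0,0,0,0.9]

```text
clock: 1.6
position: [0.5253, 0.1521, 0.2485]
tool_rot: [3.141, 0.0, 0.626]
force: [-0.1, 1.3, -0.6]
grip_width: 0.0851
```

```bash
python3 p.py .53 -.02 .25 11.5
```

```text
t 1.6 pos [0.5253 0.1521 0.2485] yaw 35.89 F [-0.09  1.29 -0.63] g 0.0851 q [-0.8   0.45  0.57  1.83 -0.29  0.95 -1.05]
delta [-0.647  0.948 -0.009] [0.    0.    0.542]
```

arm_command:
  deltas:
    - [1,-0.2,0.3,0,0,0,0.18]
    - [1,-0.4,0.6,0,0,0,0.36]
    - [1,-0.6,0.9,0,0,0,0.54]
    - [1,-0.65,0.95,0,0,0,0.54]

```text
clock: 2.1
position: [0.5306, -0.021, 0.2483]
tool_rot: [3.14, 0.0, 0.205]
force: [0.2, 0.9, -0.4]
grip_width: 0.0856
```

```bash
python3 p.py .5 -.18 .2 11.5
```

```text
t 2.1 pos [ 0.5306 -0.021   0.2483] yaw 11.72 F [ 0.25  0.87 -0.35] g 0.0856 q [-0.58  0.45  0.7   1.87 -0.36  0.94 -1.09]
delta [-0.415  0.996  0.324] [0.002 0.    0.005]
```

arm_command:
  deltas:
    - [1,-0.12,0.33,0.1,0,0,0]
    - [1,-0.25,0.66,0.2,0,0,0]
    - [1,-0.4,1,0.3,0,0,0]
    - [1,-0.4,1,0.3,0,0,0]

```text
clock: 2.6
position: [0.5019, -0.1803, 0.2025]
tool_rot: [3.141, 0.002, 0.206]
force: [0.0, 1.3, 0.8]
grip_width: 0.0858
```

```bash
python3 p.py .4537 -.332 .11 11.5
```

```text
t 2.6 pos [ 0.5019 -0.1803  0.2025] yaw 11.8 F [0.01 1.25 0.81] g 0.0858 q [-0.24  0.52  0.65  1.91 -0.41  0.85 -0.73]
delta [-0.52   0.924  0.618] [0.001 0.002 0.007]
```

arm_command:
  deltas:
    - [1,-0.17,0.3,0.2,0,0,0]
    - [1,-0.34,0.6,0.4,0,0,0]
    - [1,-0.52,0.92,0.62,0,0,0]
    - [1,-0.52,0.92,0.62,0,0,0]
    - [1,-0.52,0.92,0.62,0,0,0]

```text
clock: 3.22
position: [0.4569, -0.3269, 0.1102]
tool_rot: [-3.141, -0.0, 0.212]
force: [0.8, 0.0, 0.3]
grip_width: 0.0855
```

```bash
python3 p.py .4537 -.332 .037 11.5; python3 -c "
from h import *
snap('scene','s1',(100,90,300,240))"
```

```text
t 3.23 pos [ 0.4569 -0.3269  0.1102] yaw 12.16 F [0.78 0.02 0.33] g 0.0855 q [ 0.15  0.68  0.53  1.9  -0.52  0.7  -0.37]
delta [-0.028  0.029  0.488] [-0.001 -0.     0.015]
```

View pics/s1.png

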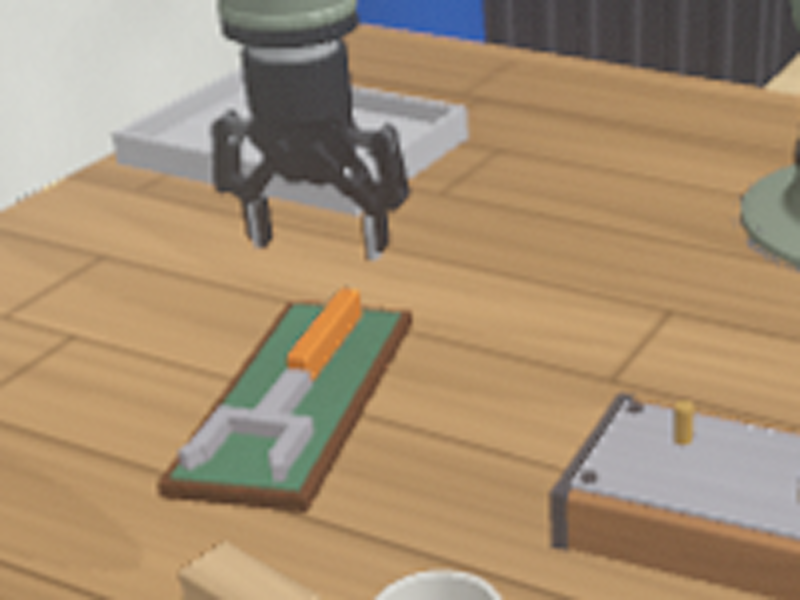

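```bash
python3 -c "
from h import *
for s in(-1,1):
  for z in (.093,.106):
    print(s,z,proj('scene',[.4569+s*.047*.21,-.3269-s*.047*.977,z]))"
```

```text
-1 0.093 [194.23306335 157.80667738]
-1 0.106 [193.83542377 154.05230695]
1 0.093 [165.99358157 154.7249288 ]
1 0.106 [165.41521762 151.00691543]
```

arm_command:
  deltas:
    - [1,-0.03,0.03,0.25,0,0,0.01]
    - [1,-0.03,0.03,0.5,0,0,0.01]
    - [1,-0.03,0.03,0.5,0,0,0.01]
    - [-1,-0.03,0.03,0.5,0,0,0.01]
    - [-1,-0.03,0.03,0.5,0,0,0.01]
    - [-1,-0.03,0.03,0.5,0,0,0.01]
    - [-1,-0.03,0.03,0.5,0,0,0.01]
    - [-1,-0.03,0.03,0.5,0,0,0.01]
  newtons: 60

```text
clock: 4.28
position: [0.4532, -0.3334, 0.0361]
tool_rot: [3.141, -0.001, 0.204]
force: [-3.0, 2.4, 12.7]
grip_width: 0.017
```

```bash
python3 p.py .4537 -.332 .137 11.5; python3 -c "
from h import *
snap('scene','s2',(100,90,300,240))"
```

```text
t 4.28 pos [ 0.4532 -0.3334  0.0361] yaw 11.66 F [-3.03  2.37 12.71] g 0.017 q [ 0.23  0.79  0.43  1.92 -0.6   0.56 -0.3 ]
delta [ 0.006 -0.008 -0.673] [ 0.    -0.001  0.004]
```

View pics/s2.png

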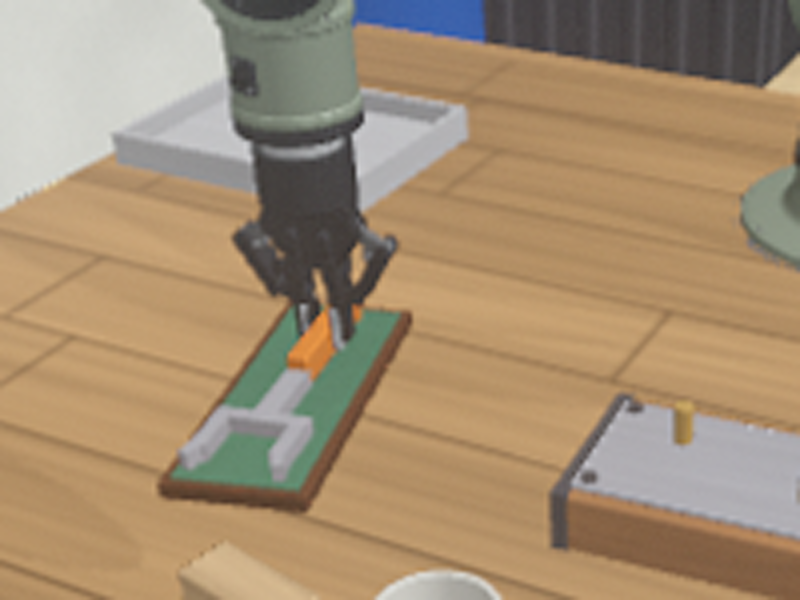

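arm_command:
  deltas:
    - [-1,0,0,-0.2,0,0,0]
    - [-1,0,0,-0.5,0,0,0]
    - [-1,0,0,-0.8,0,0,0]
    - [-1,0,0,-0.8,0,0,0]

```text
clock: 4.82
position: [0.4538, -0.334, 0.158]
tool_rot: [3.139, -0.003, 0.203]
force: [0.1, 0.2, -4.6]
grip_width: 0.0168
```

```bash
python3 p.py .5296 -.1031 .15 94.2; python3 -c "
from h import *
snap('scene','s3',(100,90,300,240));snap('top','t3',(300,150,440,255))"
```

```text
t 4.83 pos [ 0.4538 -0.334   0.158 ] yaw 11.64 F [ 0.13  0.24 -4.64] g 0.0168 q [ 0.12  0.62  0.59  1.87 -0.47  0.79 -0.4 ]
delta [ 0.805 -1.406  0.052] [ 6.000e-03 -1.000e-03 -1.835e+00]
```

View pics/s3.png

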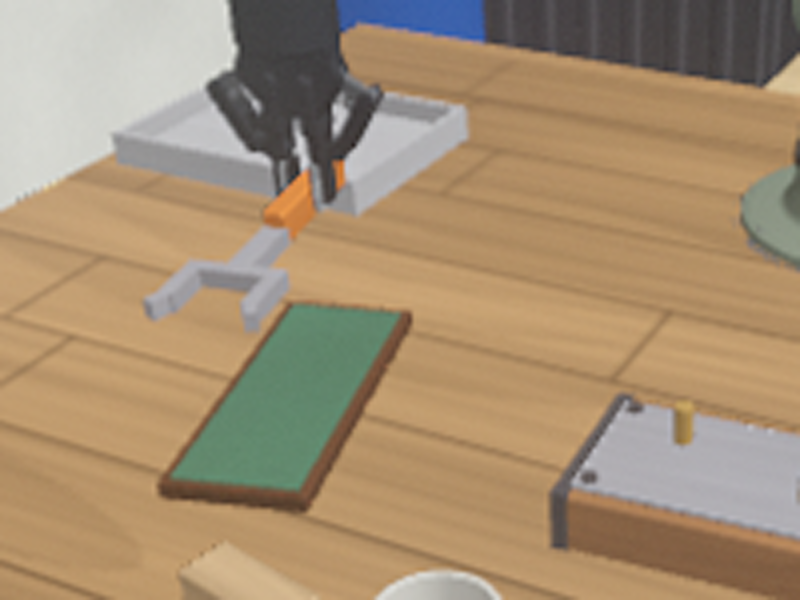

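View pics/t3.png

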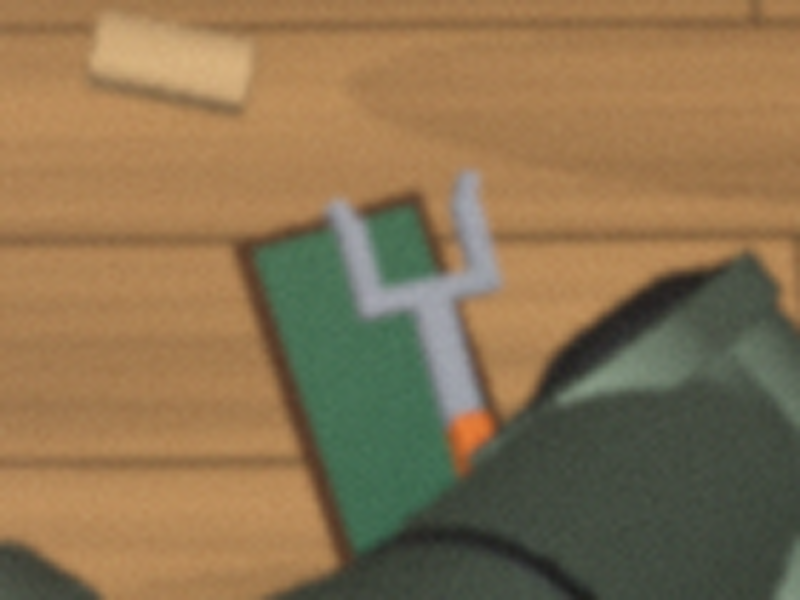

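```bash
python3 - <<'E'
from m import *
from p import Ro
T=lambda U,V:((U+.5)/5.714-.5+300,(V+.5)/5.714-.5+150)
S=lambda U,V:((U+.5)/4-.5+100,(V+.5)/4-.5+90)
def P(n):
    c=cams.get_calibration(n);K=np.array([[c['fx'],0,c['cx']],[0,c['fy'],c['cy']],[0,0,1]]);return K@np.c_[np.array(c['R']),np.array(c['t'])]
for n,t,s in(('tipL',(338,203),(248,318)),('tipR',(467,176),(150,300)),('backL',(370,312),(288,275)),('backR',(497,288),(190,266))):
    X=cv2.triangulatePoints(P('top'),P('scene'),np.array(T(*t)),np.array(S(*s)));print(n,(X[:3]/X[3]).ravel().round(4), ray('top',*T(*t),.151)[:2].round(4))
E
```

```text
tipL [ 0.6229 -0.2629  0.1481] [ 0.6226 -0.2628]
tipR [ 0.6361 -0.3295  0.1524] [ 0.6362 -0.3296]
backL [ 0.5653 -0.2749  0.1497] [ 0.566  -0.2761]
backR [ 0.579  -0.3428  0.1474] [ 0.5778 -0.3411]
```

arm_command:
  deltas:
    - [-1,0.1,-0.2,0,0,0,-0.2]
    - [-1,0.2,-0.4,0,0,0,-0.4]
    - [-1,0.3,-0.6,0,0,0,-0.6]
    - [-1,0.4,-0.8,0,0,0,-0.8]
    - [-1,0.5,-0.9,0,0,0,-0.95]
    - [-1,0.5,-0.9,0,0,0,-0.95]

```text
clock: 5.68
position: [0.4992, -0.1842, 0.1539]
tool_rot: [-3.139, 0.0, 0.953]
force: [-1.2, -1.0, -2.6]
grip_width: 0.0171
```

```bash
python3 p.py .5296 -.1031 .15 94
```

```text
t 5.67 pos [ 0.4992 -0.1842  0.1539] yaw 54.58 F [-1.24 -0.98 -2.59] g 0.0171 q [-0.04  0.54  0.39  1.94 -0.31  0.72 -0.09]
delta [ 0.559 -0.148  0.027] [-0.003 -0.001 -0.876]
```

arm_command:
  deltas:
    - [-1,0.14,-0.03,0,0,0,-0.2]
    - [-1,0.28,-0.07,0,0,0,-0.4]
    - [-1,0.42,-0.11,0,0,0,-0.6]
    - [-1,0.56,-0.15,0,0,0,-0.8]
    - [-1,0.56,-0.15,0.03,0,0,-0.88]
    - [-1,0.56,-0.15,0.03,0,0,-0.88]
    - [-1,0.56,-0.15,0.03,0,0,-0.88]

```text
clock: 6.55
position: [0.5292, -0.1052, 0.1504]
tool_rot: [-3.141, 0.0, 1.637]
force: [0.6, -0.3, -3.2]
grip_width: 0.0167
```

```bash
python3 p.py .5296 -.1031 .09 94;  python3 -c "
from h import *
snap('scene','s4',(210,120,370,240));snap('top','t4',(180,170,320,275))"
```

```text
t 6.55 pos [ 0.5292 -0.1052  0.1504] yaw 93.8 F [ 0.57 -0.29 -3.15] g 0.0167 q [-0.07  0.53  0.21  1.92 -0.16  0.71  0.3 ]
delta [0.014 0.004 0.403] [-0.001  0.    -0.004]
```

View pics/s4.png

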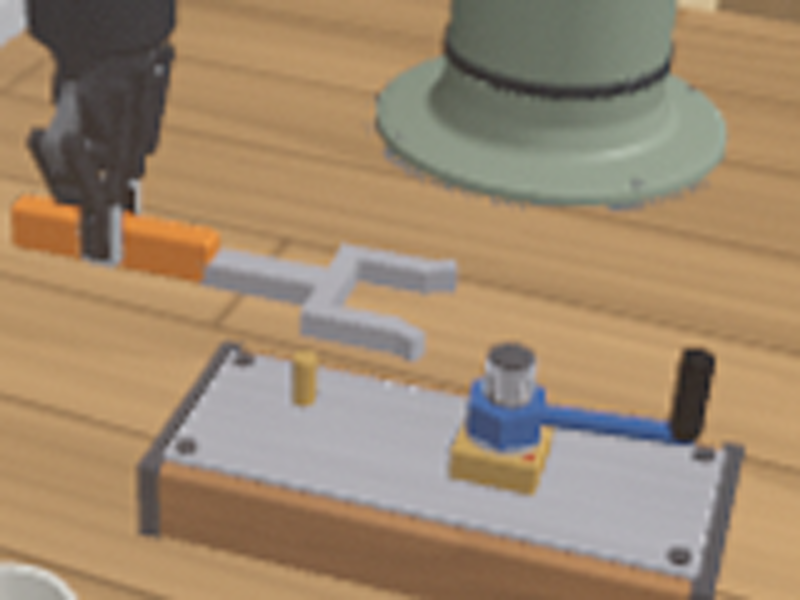

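View pics/t4.png

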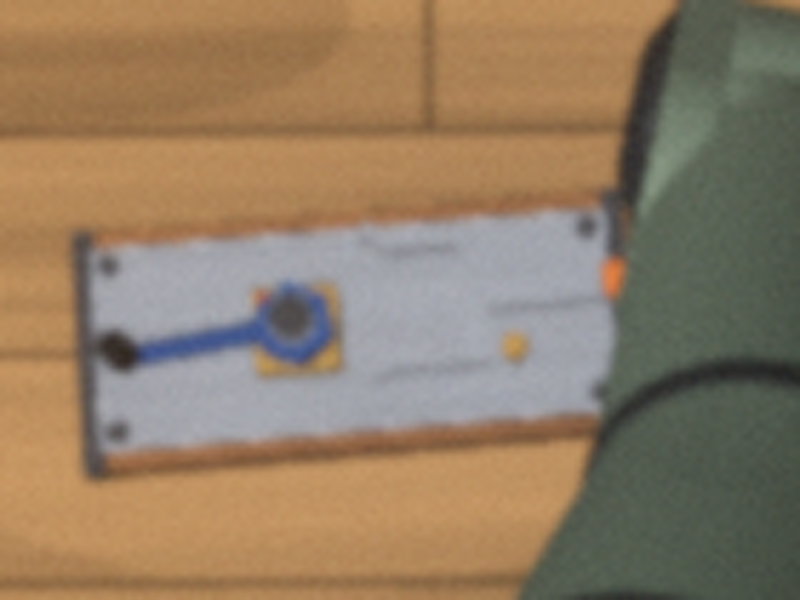

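arm_command:
  deltas:
    - [-1,0.01,0,0.15,0,0,0]
    - [-1,0.01,0,0.3,0,0,0]
    - [-1,0.01,0,0.45,0,0,0]
    - [-1,0.01,0,0.48,0,0,0]
    - [-1,0.01,0,0.48,0,0,0]

```text
clock: 7.28
position: [0.5296, -0.1032, 0.0791]
tool_rot: [-3.142, 0.0, 1.64]
force: [0.8, -0.4, -2.3]
grip_width: 0.0165
```

```bash
python3 p.py .5296 -.1031 .07 94;  python3 -c "
from h import *
snap('scene','s5',(230,160,370,260));snap('top','t5',(180,190,300,270))"
```

```text
t 7.28 pos [ 0.5296 -0.1032  0.0791] yaw 93.96 F [ 0.78 -0.41 -2.34] g 0.0165 q [-0.04  0.64  0.17  1.96 -0.19  0.56  0.33]
delta [ 0.001 -0.     0.061] [-0.     0.    -0.001]
```

View pics/s5.png

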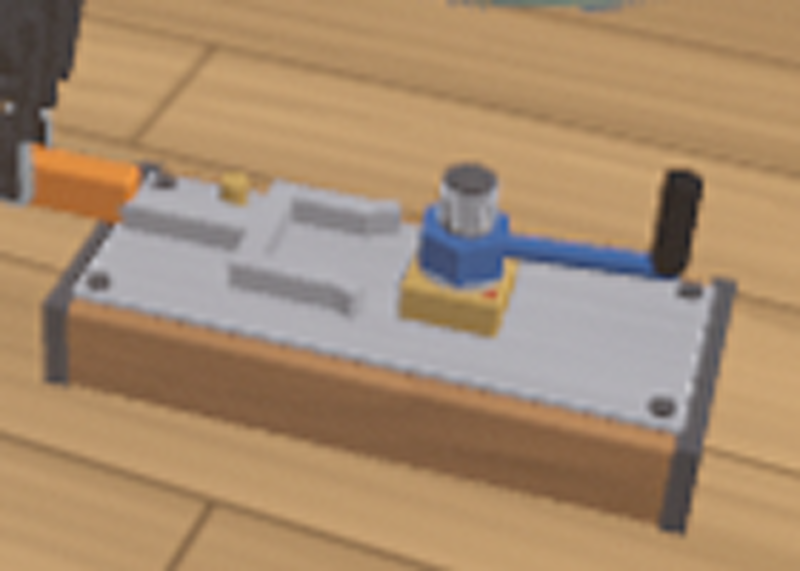

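View pics/t5.png

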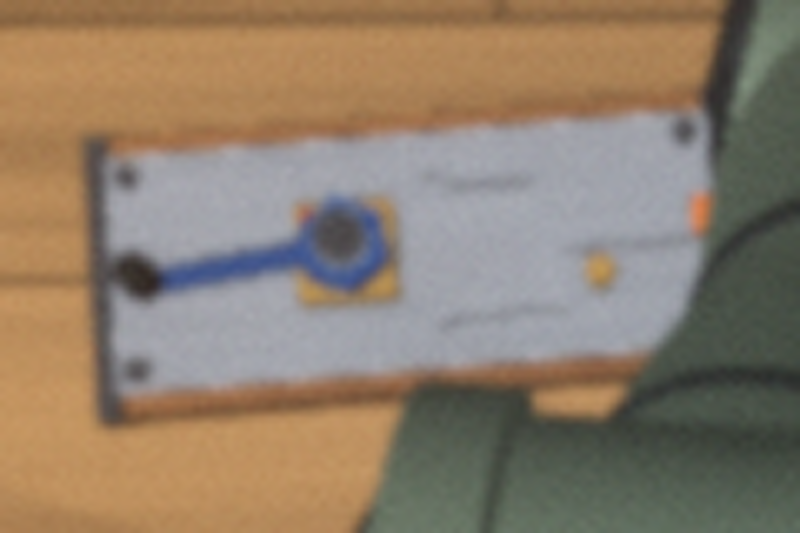

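```bash
python3 - <<'E'
from m import *
S=lambda U,V:((U+.5)/5.714-.5+230,(V+.5)/5.714-.5+160)
T=lambda U,V:((U+.5)/6.667-.5+180,(V+.5)/6.667-.5+190)
yaw=np.deg2rad(4.2);A=np.array([.5137,.1133]);R=np.array([[np.cos(yaw),-np.sin(yaw)],[np.sin(yaw),np.cos(yaw)]])
b=lambda c,p,z:(R.T@(ray(c,*p,z)[:2]-A)*1000).round(1)
for n,p in(('tipNear',(357,297)),('tipFar',(400,207)),('backNear',(230,265)),('backFar',(272,183)),('innerBackFar',(292,197)),('innerFarTine end',(370,210))):print(n,b('scene',S(*p),.072))
for n,p in(('upperline R',(530,183)),('upper L',(455,186)),('lower L',(445,324)),('lower R',(565,308)),('neckR',(690,239)),('neckL',(580,249))):print(n,b('top',T(*p),.072),b('top',T(*p),.060))
print('nut top corners scene', b('scene',S(401,286),.069),b('scene',S(496,308),.069),'screw',b('scene',S(468,177),.119),b('top',T(340,235),.119))
print('nut top', b('top',T(300,303),.069),b('top',T(399,297),.069),b('top',T(395,197),.069))
E
```

```text
tipNear [ 40.6 -36.5]
tipFar [-35.8 -36.3]
backNear [ 37.3 -97.1]
backFar [-34.2 -99.4]
innerBackFar [-26.  -86.8]
innerFarTine end [-28.3 -49. ]
upperline R [ 23.5 -86.2] [ 25.4 -86.3]
upper L [ 25. -52.] [ 26.9 -51.8]
lower L [-37.5 -42.9] [-36.1 -42.5]
lower R [-34.7 -97.5] [-33.3 -97.6]
neckR [  -8.1 -156.7] [  -6.4 -157.3]
neckL [  -8.5 -106.5] [  -6.9 -106.7]
nut top corners scene [ 21.7 -21. ] [22.9 22.6] screw [-0.4  0. ] [-0.  -1.2]
nut top [-22.3  22. ] [-23.2 -22.9] [ 22.6 -24.3]
```

arm_command:
  deltas:
    - [-1,0,-0.005,0.03,0,0,0]
    - [-1,0,-0.005,0.055,0,0,0]
    - [-1,0,-0.005,0.055,0,0,0]

```text
clock: 7.75
position: [0.5287, -0.1031, 0.0703]
tool_rot: [-3.141, -0.0, 1.64]
force: [0.7, 0.2, -2.8]
grip_width: 0.0167
```

```bash
python3 p.py .525 -.0413 .0705 94
```

```text
t 7.75 pos [ 0.5287 -0.1031  0.0703] yaw 93.99 F [ 0.67  0.17 -2.81] g 0.0167 q [-0.04  0.66  0.16  1.96 -0.2   0.54  0.33]
delta [ 0.413  0.004 -0.001] [-0. -0. -0.]
```

arm_command:
  deltas:
    - [-1,0.05,0,0.005,0,0,0]
    - [-1,0.1,0,0.005,0,0,0]
    - [-1,0.15,0,0.005,0,0,0]
    - [-1,0.2,0,0.005,0,0,0]
    - [-1,0.2,0,0.005,0,0,0]

```text
clock: 8.38
position: [0.5269, -0.0719, 0.07]
tool_rot: [3.141, -0.001, 1.642]
force: [-1.4, 2.3, 5.4]
grip_width: 0.0169
```

```bash
python3 p.py .5243 -.0413 .0705 94;  python3 -c "
from h import *
snap('scene','s6',(230,160,370,260));snap('top','t6',(180,190,300,270))"
```

```text
t 8.38 pos [ 0.5269 -0.0719  0.07  ] yaw 94.06 F [-1.38  2.31  5.38] g 0.0169 q [-0.1   0.65  0.17  1.98 -0.2   0.52  0.28]
delta [ 0.204 -0.003 -0.003] [ 0.001 -0.001  0.001]
```

View pics/s6.png

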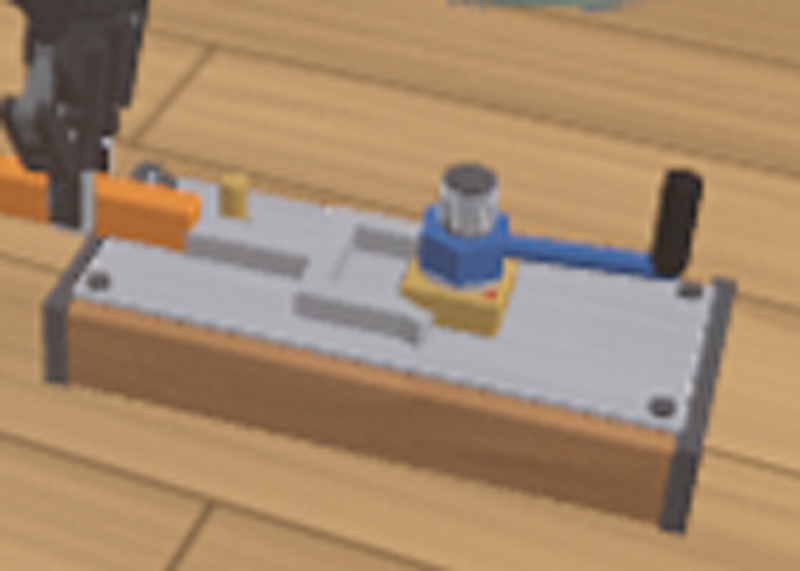

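View pics/t6.png

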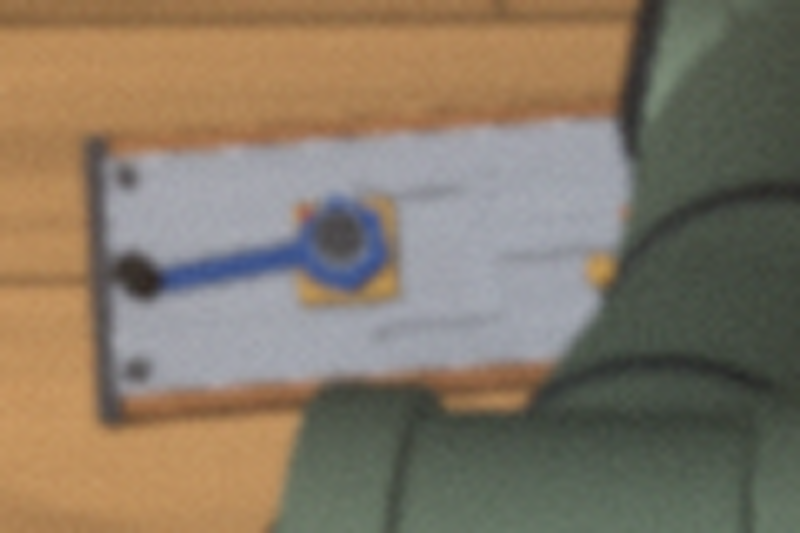

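arm_command:
  deltas:
    - [-1,0.05,0,0,0,0,0]
    - [-1,0.1,0,0,0,0,0]
    - [-1,0.15,-0.002,0,0,0,0]
    - [-1,0.19,-0.002,0,0,0,0]
    - [-1,0.2,-0.002,0,0,0,0]

```text
clock: 9.1
position: [0.5246, -0.0428, 0.0701]
tool_rot: [3.141, 0.0, 1.641]
force: [-0.3, -6.2, 6.1]
grip_width: 0.0169
```

```bash
python3 p.py .5243 -.0413 .0705 94;  python3 -c "
from h import *
snap('scene','s7',(230,160,370,260));snap('top','t7',(180,190,300,270))"
```

```text
t 9.1 pos [ 0.5246 -0.0428  0.0701] yaw 94.01 F [-0.28 -6.2   6.09] g 0.0169 q [-0.16  0.65  0.17  1.99 -0.21  0.52  0.23]
delta [ 0.01  -0.001 -0.003] [0.001 0.    0.   ]
```

View pics/s7.png

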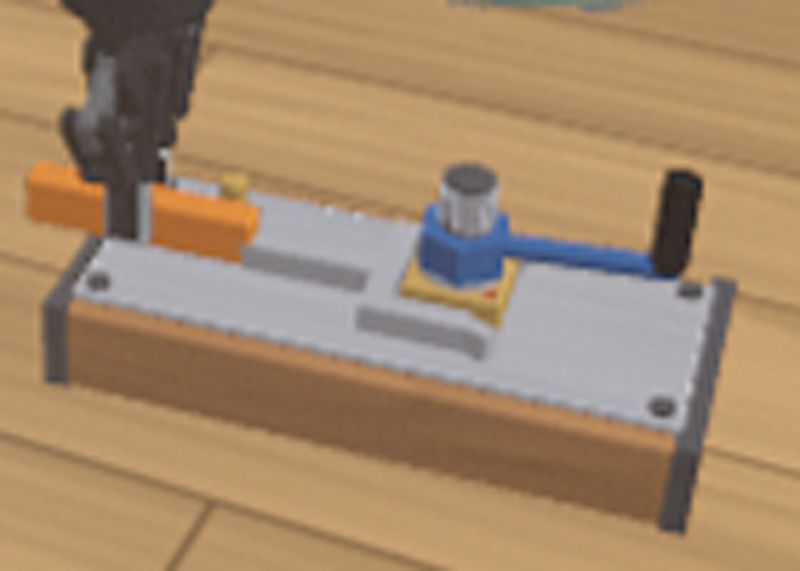

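View pics/t7.png

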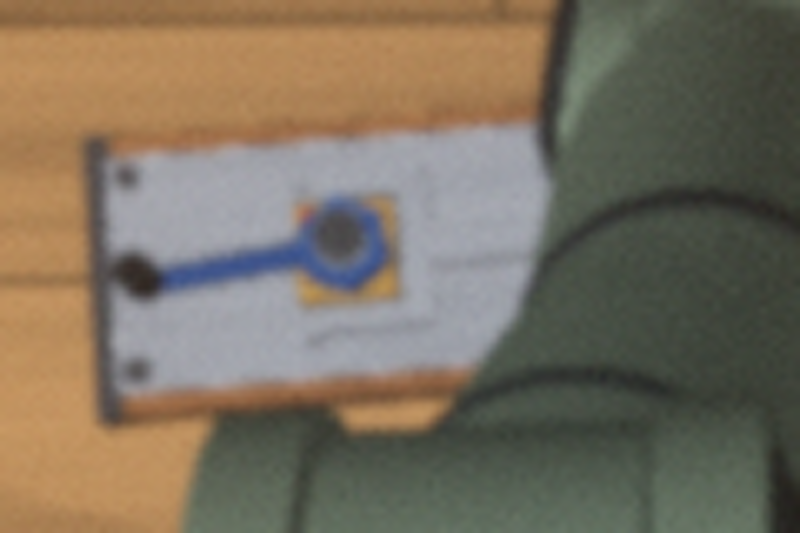

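arm_command:
  deltas:
    - [-1,0.015,0,0,0,0,0]
    - [-1,0.015,0,0,0,0,0]

```text
clock: 9.45
position: [0.5244, -0.0407, 0.0701]
tool_rot: [3.141, 0.0, 1.641]
force: [0.7, -4.9, 6.4]
grip_width: 0.017
```

```bash
python3 p.py .5243 -.0413 .0705 94; python3 -c "
from m import *
S=lambda U,V:((U+.5)/5.714-.5+230,(V+.5)/5.714-.5+160)
T=lambda U,V:((U+.5)/6.667-.5+180,(V+.5)/6.667-.5+190)
yaw=np.deg2rad(4.2);A=np.array([.5137,.1133]);R=np.array([[np.cos(yaw),-np.sin(yaw)],[np.sin(yaw),np.cos(yaw)]])
b=lambda c,p,z:(R.T@(ray(c,*p,z)[:2]-A)*1000).round(1)
print(b('scene',S(492,337),.063),b('scene',S(357,307),.063),b('top',T(308,344),.056),b('top',T(432,323),.056))"
```

```text
t 9.45 pos [ 0.5244 -0.0407  0.0701] yaw 94.0 F [ 0.72 -4.86  6.4 ] g 0.017 q [-0.16  0.65  0.17  2.   -0.21  0.52  0.23]
delta [-0.004 -0.001 -0.003] [0.001 0.    0.   ]
[36.4 24.3] [ 36.  -37.2] [-39.7  20.6] [-34.7 -36.5]
```

arm_command:
  deltas:
    - [0.3,0,0,0,0,0,0]
    - [0.3,0,0,0,0,0,0]
    - [0.3,0,0,0,0,0,0]
    - [0.3,0,0,0,0,0,0]
    - [0.3,0,0,-0.2,0,0,0]
    - [0.3,0,0,-0.5,0,0,0]
    - [0.3,0,0,-0.8,0,0,0]
    - [0.3,0,0,-0.8,0,0,0]

```text
clock: 10.45
position: [0.5256, -0.0411, 0.1927]
tool_rot: [3.137, -0.0, 1.64]
force: [-0.3, 0.4, -0.2]
grip_width: 0.0556
```

```bash
python3 p.py .5 .205 .19 94;  python3 -c "
from h import *
snap('scene','s8',(220,140,380,260));snap('top','t8',(180,190,300,270))"
```

```text
t 10.45 pos [ 0.5256 -0.0411  0.1927] yaw 93.98 F [-0.26  0.39 -0.19] g 0.0556 q [-0.22  0.45  0.25  1.93 -0.15  0.78  0.18]
delta [ 1.648 -0.056  0.018] [ 0.006 -0.    -0.   ]
```

View pics/s8.png

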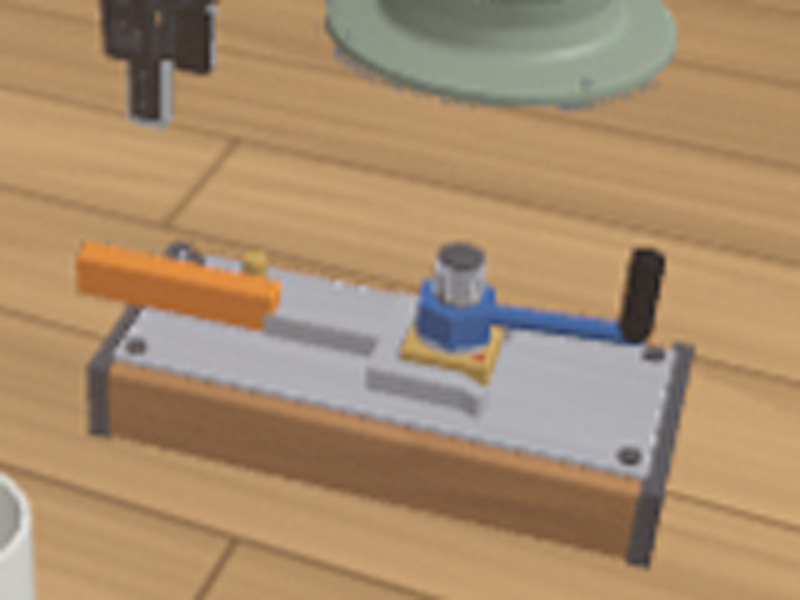

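View pics/t8.png

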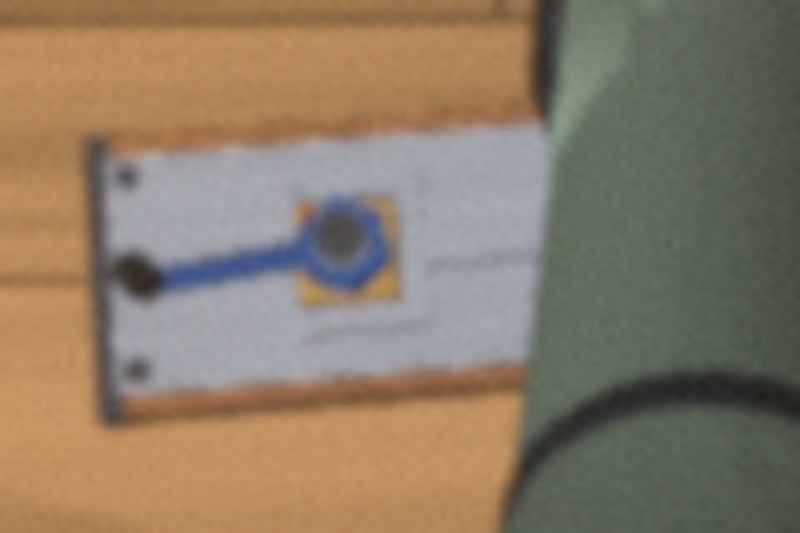

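```bash
python3 p.py .4973 .2018 .19 100.5
```

```text
t 10.55 pos [ 0.5241 -0.0408  0.1899] yaw 94.0 F [ 0.53 -0.1   0.44] g 0.0555 q [-0.22  0.45  0.24  1.93 -0.15  0.78  0.18]
delta [ 1.626e+00 -6.500e-02 -1.000e-03] [ 0.001 -0.    -0.144]
```

arm_command:
  deltas:
    - [0.3,0.2,0,0,0,0,0]
    - [0.3,0.5,0,0,0,0,0]
    - [0.3,0.8,0,0,0,0,-0.1]
    - [0.3,1,-0.05,0,0,0,-0.14]
    - [0.3,1,-0.05,0,0,0,-0.14]

```text
clock: 11.18
position: [0.5051, 0.1102, 0.1886]
tool_rot: [-3.139, -0.0, 1.754]
force: [0.4, -1.6, 0.4]
grip_width: 0.0557
```

```bash
python3 p.py .4973 .2018 .19 100.5
```

```text
t 11.18 pos [0.5051 0.1102 0.1886] yaw 100.51 F [ 0.44 -1.6   0.43] g 0.0557 q [-0.48  0.44  0.2   1.95 -0.12  0.77 -0.03]
delta [ 0.61  0.06 -0.01] [-0.003 -0.     0.   ]
```

arm_command:
  deltas:
    - [0.3,0.2,0.02,0,0,0,0]
    - [0.3,0.4,0.04,0,0,0,0]
    - [0.3,0.61,0.06,0,0,0,0]
    - [0.3,0.61,0.06,0,0,0,0]
    - [0.3,0.61,0.06,0,0,0,0]

```text
clock: 11.8
position: [0.4988, 0.1984, 0.1892]
tool_rot: [-3.141, 0.001, 1.749]
force: [-0.3, -0.4, -0.1]
grip_width: 0.0553
```

```bash
python3 p.py .4973 .2018 .117 100.5;  python3 -c "
from h import *
snap('scene','s9',(220,100,400,235));snap('top','t9',(160,170,300,275))"
```

```text
t 11.8 pos [0.4988 0.1984 0.1892] yaw 100.22 F [-0.28 -0.43 -0.12] g 0.0553 q [-0.63  0.47  0.19  1.9  -0.12  0.79 -0.2 ]
delta [ 0.025 -0.005  0.481] [-0.001  0.001 -0.006]
```

View pics/s9.png

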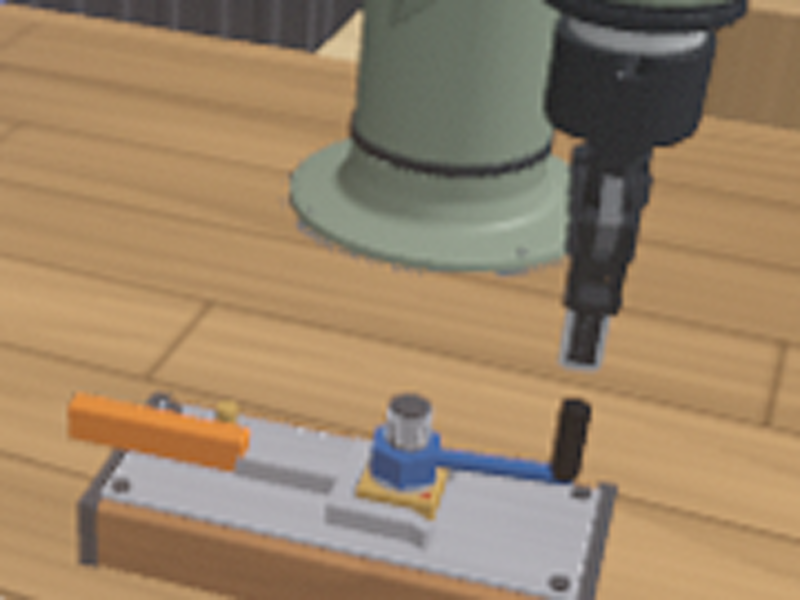

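View pics/t9.png

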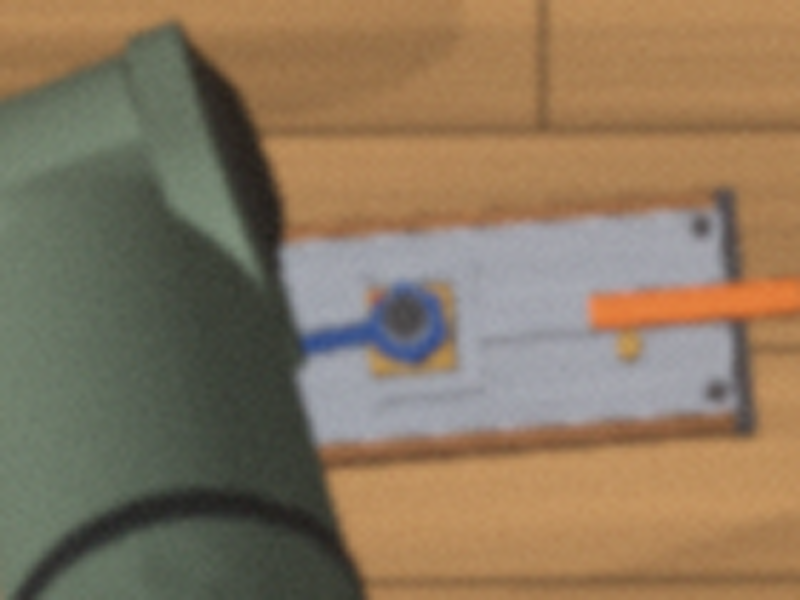

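arm_command:
  deltas:
    - [0.3,0.025,-0.005,0.15,0,0,-0.006]
    - [0.3,0.025,-0.005,0.3,0,0,-0.006]
    - [0.3,0.025,-0.005,0.45,0,0,-0.006]
    - [0.3,0.025,-0.005,0.48,0,0,-0.006]
    - [0,0.025,-0.005,0.48,0,0,-0.006]
    - [-0.4,0.025,-0.005,0.48,0,0,-0.006]
    - [-0.4,0.025,-0.005,0.48,0,0,-0.006]
    - [-0.4,0.025,-0.005,0.48,0,0,-0.006]

```text
clock: 12.9
position: [0.4975, 0.2034, 0.1182]
tool_rot: [3.141, -0.0, 1.755]
force: [0.6, 0.8, -0.5]
grip_width: 0.0257
```

```bash
python3 p.py .4973 .2018 .117 100.5;  python3 -c "
from h import *
snap('scene','s10',(220,100,400,235))"
```

```text
t 12.9 pos [0.4975 0.2034 0.1182] yaw 100.57 F [ 0.63  0.75 -0.55] g 0.0257 q [-0.61  0.57  0.16  1.95 -0.15  0.63 -0.18]
delta [-0.01  -0.003  0.008] [ 0.001 -0.     0.002]
```

View pics/s10.png

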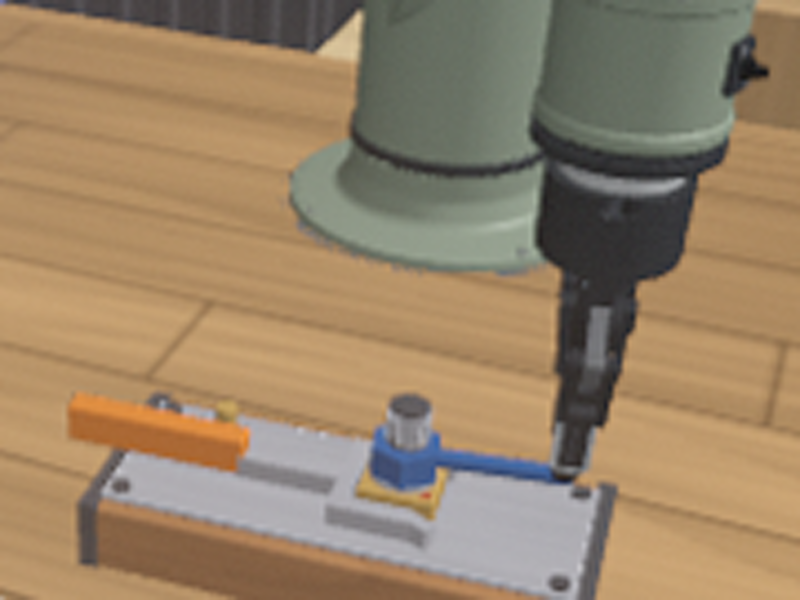

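```bash
cat > arc.py <<'E'
import sys
from p import *
A=np.array([.5137,.1133])
for f in map(float,sys.argv[1:]):
    a=np.deg2rad(f); plan([*(A+.09*np.array([np.cos(a),np.sin(a)])),.117],f)
E
python3 arc.py 95 90 85 80 75 70 65 61 |grep delta
```

```text
delta [-0.013  0.055  0.007] [ 0.    -0.     0.124]
delta [-0.02   0.107  0.007] [ 0.    -0.     0.235]
delta [-0.032  0.158  0.007] [ 0.    -0.     0.346]
delta [-0.049  0.207  0.007] [ 0.    -0.     0.457]
delta [-0.069  0.256  0.007] [ 0.    -0.     0.568]
delta [-0.094  0.302  0.007] [ 0.    -0.     0.679]
delta [-0.122  0.346  0.007] [ 0.   -0.    0.79]
delta [-0.148  0.379  0.007] [ 0.    -0.     0.879]
```

arm_command:
  deltas:
    - [-0.4,-0.01,0.055,0.007,0,0,0.12]
    - [-0.4,-0.02,0.107,0.007,0,0,0.235]
    - [-0.4,-0.03,0.158,0.007,0,0,0.345]
    - [-0.4,-0.05,0.207,0.007,0,0,0.455]
    - [-0.4,-0.07,0.256,0.007,0,0,0.57]
    - [-0.4,-0.095,0.302,0.007,0,0,0.68]
    - [-0.4,-0.12,0.346,0.007,0,0,0.79]
    - [-0.4,-0.15,0.379,0.007,0,0,0.88]

```text
clock: 13.95
position: [0.5575, 0.1917, 0.1167]
tool_rot: [-3.141, -0.0, 1.062]
force: [-0.2, 0.6, -0.1]
grip_width: 0.0257
```

```bash
python3 arc.py 61 58; python3 -c "
from h import *
snap('scene','s11',(220,100,400,235));snap('top','t11',(160,170,300,275))"
```

```text
t 13.95 pos [0.5575 0.1917 0.1167] yaw 60.83 F [-0.2   0.56 -0.05] g 0.0257 q [-0.67  0.67  0.35  1.81 -0.33  0.72 -0.65]
delta [ 0.001 -0.002 -0.002] [-0.    -0.    -0.004]
t 13.95 pos [0.5575 0.1917 0.1167] yaw 60.83 F [-0.2   0.56 -0.05] g 0.0257 q [-0.67  0.67  0.35  1.81 -0.33  0.72 -0.65]
delta [ 0.     0.03  -0.002] [-0.    -0.     0.063]
```

View pics/s11.png

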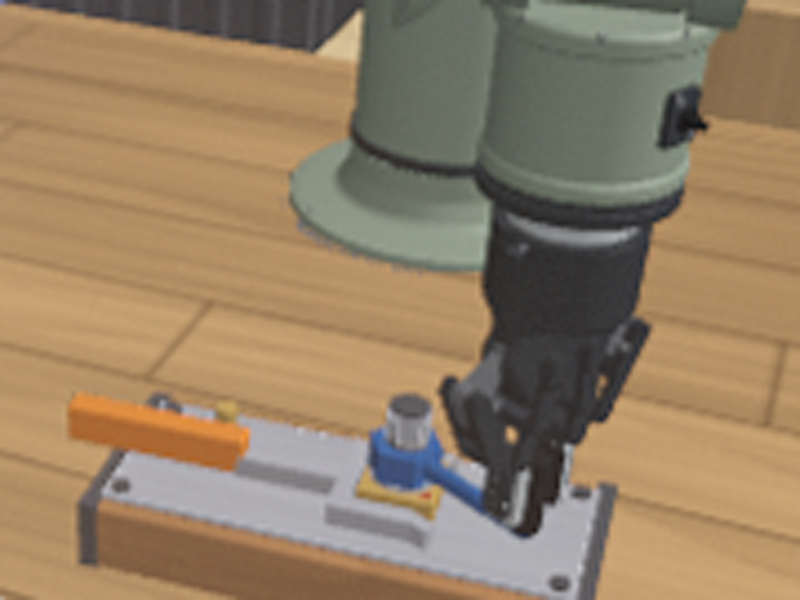

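View pics/t11.png

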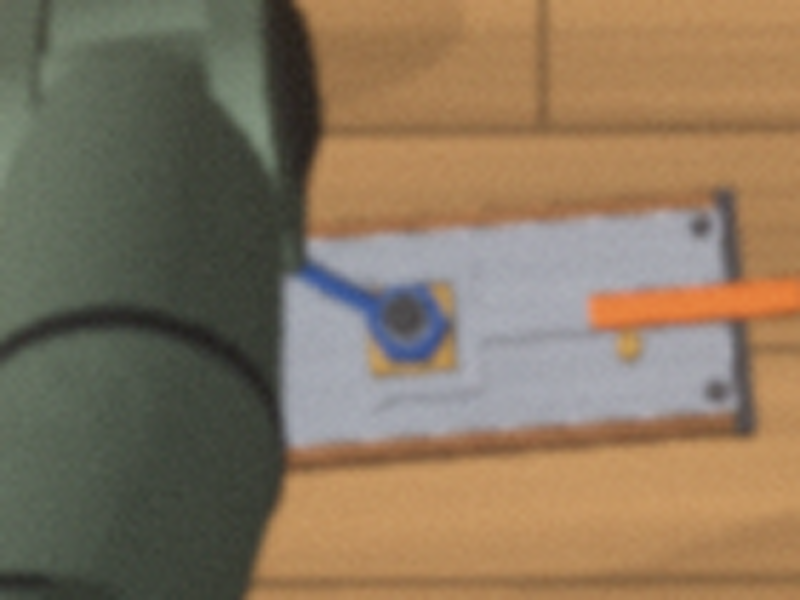

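arm_command:
  deltas:
    - [-0.4,0,0.02,0,0,0,0.04]
    - [-0.4,0,0.04,0,0,0,0.08]
    - [-0.4,-0.002,0.055,-0.002,0,0,0.115]
    - [-0.4,-0.002,0.055,-0.002,0,0,0.115]

```text
clock: 14.55
position: [0.5646, 0.1872, 0.1171]
tool_rot: [3.141, -0.0, 0.973]
force: [-0.9, -0.0, -0.4]
grip_width: 0.0258
```

```bash
cat > f.py <<'E'
from p import *
s=telemetry.observe();R0=Ro.from_euler('xyz',s['tool_rot']);A=np.array([.5137,.1133])
w=s['position'][:2]-A;f=np.arctan2(w[1],w[0]);t=np.array([np.sin(f),-np.cos(f),0]);r=np.array([np.cos(f),np.sin(f),0])
print('t',round(s['clock'],2),'phi',np.rad2deg(f).round(2),'rad',np.hypot(*w).round(4),'yaw',np.rad2deg(s['tool_rot'][2]).round(2),'Ftan',(-s['force']@t).round(2),'Frad',(s['force']@r).round(2),'Fz',s['force'][2].round(2),'z',s['position'][2].round(4),'g',round(s['grip_width'],4))
E
python3 f.py
```

```text
t 14.55 phi 55.47 rad 0.0897 yaw 55.76 Ftan 0.74 Frad -0.55 Fz -0.42 z 0.1171 g 0.0258
```

arm_command:
  deltas:
    - [-0.4,0,0.01,0,0,0,0.02]
    - [-0.4,0,0.02,0,0,0,0.04]
    - [-0.4,0,0.02,0,0,0,0.04]

```text
clock: 14.92
position: [0.567, 0.1855, 0.117]
tool_rot: [3.141, 0.0, 0.942]
force: [0.5, 0.2, -0.2]
grip_width: 0.0255
```

```bash
python3 f.py
```

```text
t 14.93 phi 53.57 rad 0.0898 yaw 53.96 Ftan -0.31 Frad 0.44 Fz -0.22 z 0.117 g 0.0255
```

arm_command:
  deltas:
    - [-0.4,0,0.008,0,0,0,0.018]
    - [-0.4,0,0.016,0,0,0,0.035]
    - [-0.4,0,0.016,0,0,0,0.035]

```text
clock: 15.3
position: [0.5687, 0.1844, 0.117]
tool_rot: [-3.141, 0.0, 0.915]
force: [-2.4, 1.4, 0.5]
grip_width: 0.0258
```

```bash
python3 f.py
```

```text
t 15.3 phi 52.29 rad 0.0899 yaw 52.4 Ftan 2.7 Frad -0.37 Fz 0.47 z 0.117 g 0.0258
```

arm_command:
  deltas:
    - [-0.4,0,0.005,0,0,0,0.01]
    - [-0.4,0,0.01,0,0,0,0.02]
    - [-0.4,0,0.01,0,0,0,0.02]

```text
clock: 15.68
position: [0.57, 0.1833, 0.117]
tool_rot: [-3.142, 0.0, 0.899]
force: [-3.1, 1.7, -0.1]
grip_width: 0.0259
```

```bash
python3 f.py
```

```text
t 15.68 phi 51.16 rad 0.0898 yaw 51.5 Ftan 3.51 Frad -0.65 Fz -0.13 z 0.117 g 0.0259
```

arm_command:
  deltas:
    - [-0.4,0,0.004,0,0,0,0.01]
    - [-0.4,0,0.008,0,0,0,0.018]
    - [-0.4,0,0.008,0,0,0,0.018]

```text
clock: 16.05
position: [0.571, 0.1825, 0.117]
tool_rot: [3.141, 0.0, 0.885]
force: [-2.9, 1.0, -0.5]
grip_width: 0.0258
```

```bash
python3 f.py
```

```text
t 16.05 phi 50.36 rad 0.0898 yaw 50.69 Ftan 2.93 Frad -1.08 Fz -0.5 z 0.117 g 0.0258
```

arm_command:
  deltas:
    - [-0.4,0,0.005,0,0,0,0.01]
    - [-0.4,0,0.01,0,0,0,0.02]
    - [-0.4,0,0.01,0,0,0,0.02]

```text
clock: 16.42
position: [0.5722, 0.1815, 0.117]
tool_rot: [3.142, 0.0, 0.869]
force: [-3.2, -0.3, -0.4]
grip_width: 0.0259
```

```bash
python3 f.py
```

```text
t 16.43 phi 49.42 rad 0.0899 yaw 49.79 Ftan 2.22 Frad -2.26 Fz -0.38 z 0.117 g 0.0259
```

arm_command:
  deltas:
    - [-0.4,0,0.004,0,0,0,0.01]
    - [-0.4,0,0.008,0,0,0,0.018]
    - [-0.4,0,0.008,0,0,0,0.018]

```text
clock: 16.8
position: [0.573, 0.1808, 0.117]
tool_rot: [-3.142, 0.0, 0.855]
force: [-4.7, 0.9, -1.8]
grip_width: 0.0257
```

```bash
python3 f.py; python3 -c "
from h import *
snap('scene','s12',(220,140,380,260));snap('top','t12',(160,190,300,295))"
```

```text
t 16.8 phi 48.68 rad 0.0898 yaw 48.98 Ftan 4.09 Frad -2.42 Fz -1.75 z 0.117 g 0.0257
```

View pics/s12.png

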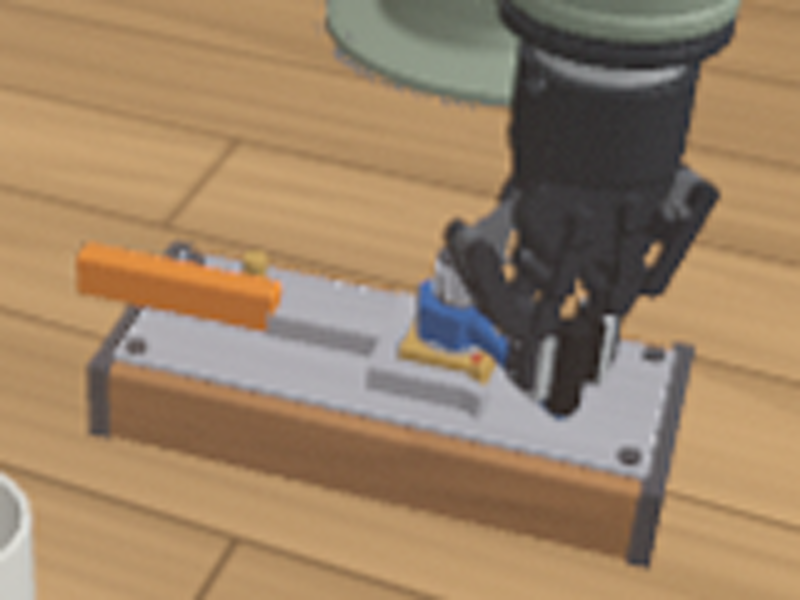

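View pics/t12.png

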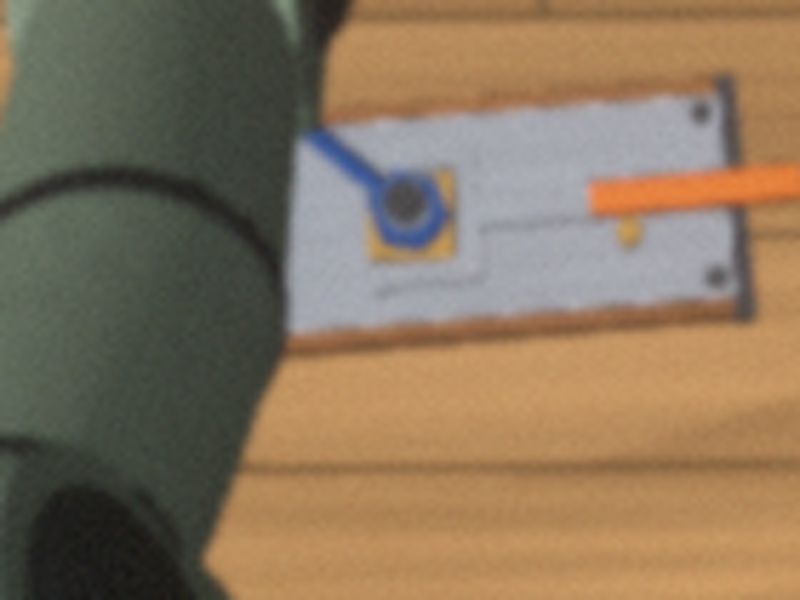

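arm_command:
  deltas:
    - [-0.4,-0.003,0.003,0,0,0,0.008]
    - [-0.4,-0.003,0.006,0,0,0,0.013]
    - [-0.4,-0.003,0.006,0,0,0,0.013]

```text
clock: 17.27
position: [0.5735, 0.1801, 0.1171]
tool_rot: [3.142, -0.0, 0.845]
force: [-2.7, 2.9, -0.2]
grip_width: 0.0259
```

```bash
python3 f.py
```

```text
t 17.27 phi 48.14 rad 0.0897 yaw 48.41 Ftan 3.94 Frad 0.35 Fz -0.24 z 0.1171 g 0.0259
```

arm_command:
  deltas:
    - [-0.4,0,0.003,0,0,0,0.008]
    - [-0.4,0,0.006,0,0,0,0.013]
    - [-0.4,0,0.006,0,0,0,0.013]

```text
clock: 17.65
position: [0.5741, 0.1796, 0.1171]
tool_rot: [-3.141, -0.0, 0.835]
force: [-3.5, 3.4, -0.4]
grip_width: 0.0259
```

```bash
python3 f.py
```

```text
t 17.65 phi 47.67 rad 0.0896 yaw 47.82 Ftan 4.87 Frad 0.13 Fz -0.41 z 0.1171 g 0.0259
```

arm_command:
  deltas:
    - [-0.4,0,0.003,0,0,0,0.008]
    - [-0.4,0,0.006,0,0,0,0.013]
    - [-0.4,0,0.006,0,0,0,0.013]

```text
clock: 18.02
position: [0.5747, 0.179, 0.1171]
tool_rot: [-3.141, -0.0, 0.824]
force: [-4.0, 4.0, 1.4]
grip_width: 0.0258
```

```bash
python3 f.py
```

```text
t 18.02 phi 47.14 rad 0.0896 yaw 47.24 Ftan 5.67 Frad 0.16 Fz 1.37 z 0.1171 g 0.0258
```

arm_command:
  deltas:
    - [-0.4,0,0.003,0,0,0,0.006]
    - [-0.4,0,0.005,0,0,0,0.01]
    - [-0.4,0,0.005,0,0,0,0.01]

```text
clock: 18.4
position: [0.5752, 0.1785, 0.117]
tool_rot: [-3.141, -0.0, 0.817]
force: [-5.9, 4.0, 0.6]
grip_width: 0.0258
```

```bash
python3 f.py
```

```text
t 18.4 phi 46.67 rad 0.0896 yaw 46.78 Ftan 7.03 Frad -1.12 Fz 0.58 z 0.117 g 0.0258
```

arm_command:
  deltas:
    - [-0.4,-0.002,0.003,0,0,0,0.006]
    - [-0.4,-0.002,0.006,0,0,0,0.012]
    - [-0.4,-0.002,0.006,0,0,0,0.012]

```text
clock: 18.77
position: [0.5758, 0.1778, 0.1171]
tool_rot: [-3.141, -0.0, 0.807]
force: [-4.0, 4.6, 2.2]
grip_width: 0.0256
```

```bash
python3 f.py
```

```text
t 18.77 phi 46.1 rad 0.0895 yaw 46.24 Ftan 6.02 Frad 0.56 Fz 2.21 z 0.1171 g 0.0256
```

arm_command:
  deltas:
    - [-0.4,0,0.003,0,0,0,0.006]
    - [-0.4,0,0.005,0,0,0,0.01]
    - [-0.4,0,0.005,0,0,0,0.01]

```text
clock: 19.15
position: [0.5763, 0.1774, 0.1171]
tool_rot: [-3.141, -0.0, 0.799]
force: [-4.0, 4.8, -0.0]
grip_width: 0.0256
```

```bash
python3 f.py
```

```text
t 19.15 phi 45.68 rad 0.0895 yaw 45.8 Ftan 6.22 Frad 0.64 Fz -0.02 z 0.1171 g 0.0256
```

```bash
cat > favg.py <<'E'
from p import *
import sys
A=np.array([.5137,.1133]);F=[]
for i in range(int(sys.argv[1])):
    cams.grab_frame('top');s=telemetry.observe();w=s['position'][:2]-A;f=np.arctan2(w[1],w[0]);F.append(-s['force']@[np.sin(f),-np.cos(f),0])
print('mean',np.mean(F).round(2),np.round(F,1),'phi',np.rad2deg(f).round(2),'t',s['clock'])
E
python3 favg.py 6; python3 -c "
from h import *
snap('scene','s13',(240,170,340,245));snap('top','t13',(220,200,320,275))"
```

```text
mean 6.59 [6.8 6.4 5.9 6.7 7.3 6.5] phi 45.66 t 19.45
```

View pics/s13.png

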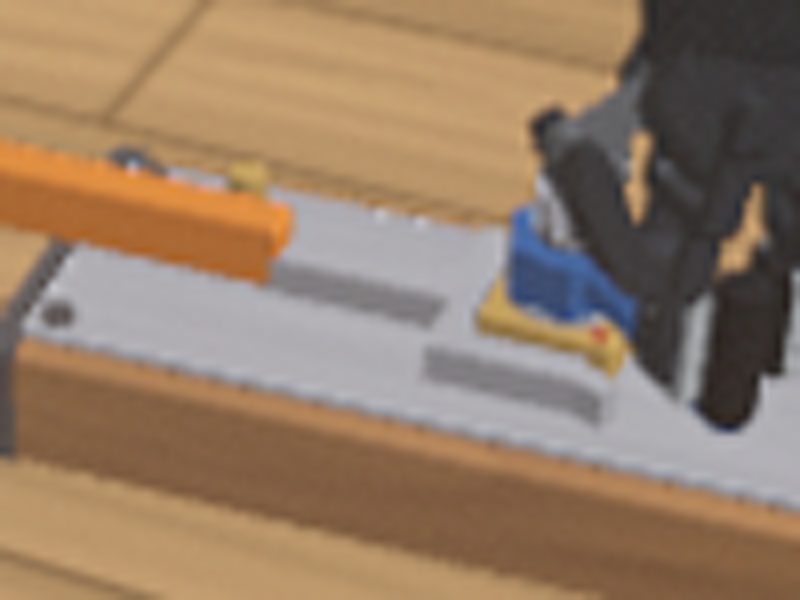

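View pics/t13.png

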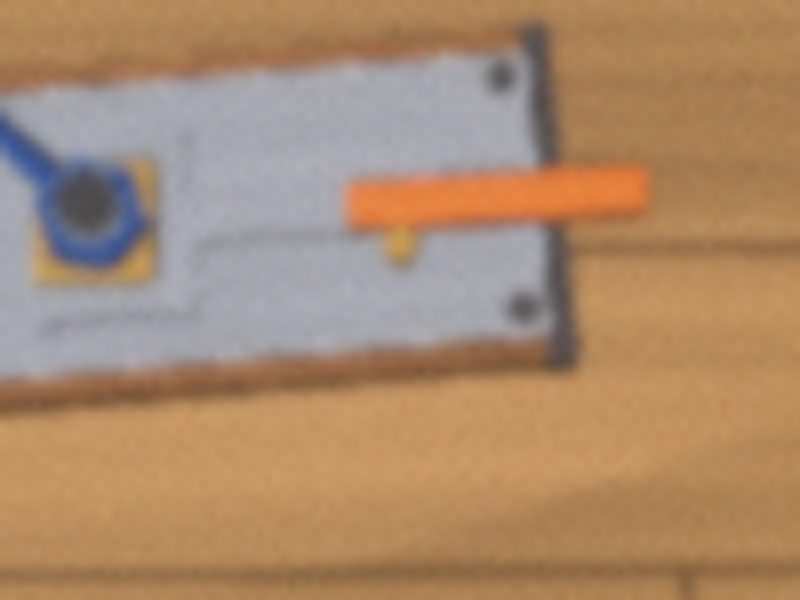

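arm_command:
  deltas:
    - [-0.4,0,0.003,0,0,0,0.006]
    - [-0.4,0,0.005,0,0,0,0.01]
    - [-0.4,0,0.005,0,0,0,0.01]

```text
clock: 19.92
position: [0.5766, 0.177, 0.117]
tool_rot: [-3.141, -0.0, 0.792]
force: [-5.3, 6.2, 1.4]
grip_width: 0.0254
```

```bash
python3 favg.py 5
```

```text
mean 7.19 [6.  7.9 7.1 7.1 7.9] phi 45.33 t 20.175
```

arm_command:
  deltas:
    - [-0.4,0,0.003,0,0,0,0.006]
    - [-0.4,0,0.005,0,0,0,0.01]
    - [-0.4,0,0.005,0,0,0,0.01]

```text
clock: 20.55
position: [0.5771, 0.1765, 0.117]
tool_rot: [-3.141, -0.0, 0.784]
force: [-5.5, 6.6, 2.3]
grip_width: 0.0258
```

```bash
python3 favg.py 5;python3 f.py
```

```text
mean 8.23 [8.3 7.4 8.4 9.  8.1] phi 44.89 t 20.8
t 20.8 phi 44.89 rad 0.0895 yaw 44.91 Ftan 8.11 Frad 0.11 Fz 1.79 z 0.117 g 0.0259
```

Now the clamp is winding. About 1 N per step remains; two or three more.

arm_command:
  deltas:
    - [-0.4,0,0.003,0,0,0,0.006]
    - [-0.4,0,0.006,0,0,0,0.012]
    - [-0.4,0,0.006,0,0,0,0.012]

```text
clock: 21.18
position: [0.5777, 0.176, 0.117]
tool_rot: [-3.14, -0.0, 0.775]
force: [-6.1, 6.7, 0.6]
grip_width: 0.0254
```

```bash
python3 favg.py 5
```

```text
mean 8.23 [8.7 8.6 8.2 7.7 8.1] phi 44.43 t 21.425
```

arm_command:
  deltas:
    - [-0.4,0,0.003,0,0,0,0.006]
    - [-0.4,0,0.005,0,0,0,0.01]
    - [-0.4,0,0.005,0,0,0,0.01]

```text
clock: 21.8
position: [0.5781, 0.1755, 0.117]
tool_rot: [-3.14, -0.0, 0.767]
force: [-5.2, 6.1, 0.7]
grip_width: 0.0255
```

```bash
python3 favg.py 6;python3 f.py
```

```text
mean 9.42 [ 9.3  9.2 10.2  9.3  9.8  8.7] phi 44.02 t 22.1
t 22.1 phi 44.02 rad 0.0895 yaw 43.93 Ftan 8.68 Frad 0.27 Fz 0.85 z 0.117 g 0.0254
```

arm_command:
  deltas:
    - [-0.4,0,0.003,0,0,0,0.006]
    - [-0.4,0,0.005,0,0,0,0.01]
    - [-0.4,0,0.005,0,0,0,0.01]

```text
clock: 22.48
position: [0.5785, 0.1751, 0.117]
tool_rot: [-3.14, 0.0, 0.759]
force: [-6.8, 7.1, 1.2]
grip_width: 0.0254
```

```bash
python3 favg.py 8;python3 f.py
```

```text
mean 10.03 [ 9.8  9.4 10.8 10.4  9.6  9.5  9.8 10.8] phi 43.6 t 22.875
t 22.88 phi 43.6 rad 0.0895 yaw 43.49 Ftan 10.83 Frad -0.8 Fz 1.27 z 0.117 g 0.0257
```

arm_command:
  deltas:
    - [-0.4,0,0.003,0,0,0,0.006]
    - [-0.4,0,0.004,0,0,0,0.008]

```text
clock: 23.12
position: [0.5788, 0.1747, 0.1169]
tool_rot: [-3.14, 0.0, 0.753]
force: [-7.2, 7.9, 0.3]
grip_width: 0.0256
```

```bash
python3 favg.py 8;python3 f.py; python3 -c "
from h import *
snap('scene','s14',(240,170,340,245));snap('top','t14',(220,200,320,275))"
```

```text
mean 10.53 [10.1 10.5 10.3 10.  10.5 11.4 10.8 10.6] phi 43.29 t 23.525
t 23.52 phi 43.29 rad 0.0895 yaw 43.13 Ftan 10.65 Frad -0.2 Fz 0.36 z 0.1169 g 0.0254
```

View pics/s14.png

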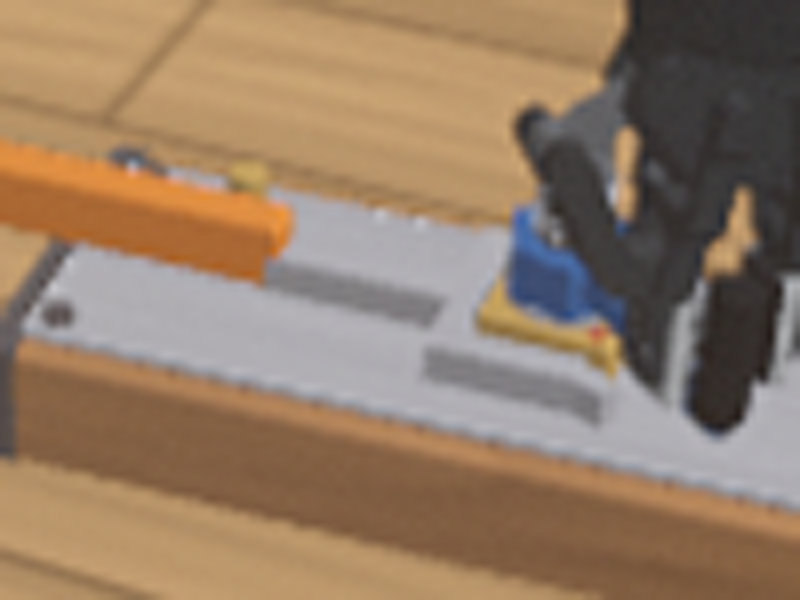

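View pics/t14.png

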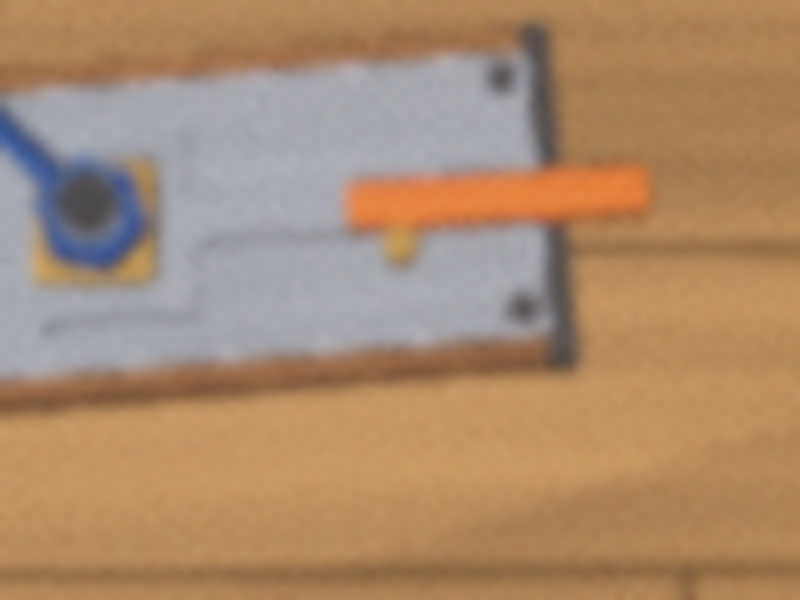

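arm_command:
  deltas:
    - [-0.4,0,-0.012,0,0,0,-0.01]
    - [-0.4,0,-0.025,0,0,0,-0.02]
    - [0.2,0,-0.025,0,0,0,-0.02]
    - [0.2,0,-0.025,0,0,0,-0.02]
    - [0.2,0,-0.025,-0.2,0,0,-0.02]
    - [0.2,0,-0.025,-0.5,0,0,-0.02]
    - [0.2,0,-0.025,-0.6,0,0,-0.02]
    - [0.2,0,-0.025,-0.6,0,0,-0.02]

```text
clock: 24.62
position: [0.5774, 0.1765, 0.2077]
tool_rot: [3.141, -0.002, 0.768]
force: [0.4, 1.0, -0.0]
grip_width: 0.0512
```

```bash
python3 p.py .524 -.0413 .19 94; python3 -c "
from h import *
snap('scene','s15',(220,140,380,260))"
```

```text
t 24.62 pos [0.5774 0.1765 0.2077] yaw 43.99 F [ 0.44  0.96 -0.04] g 0.0512 q [-0.73  0.58  0.5   1.72 -0.34  0.92 -0.9 ]
delta [-1.265  0.797  0.117] [ 0.002 -0.002 -1.111]
```

View pics/s15.png

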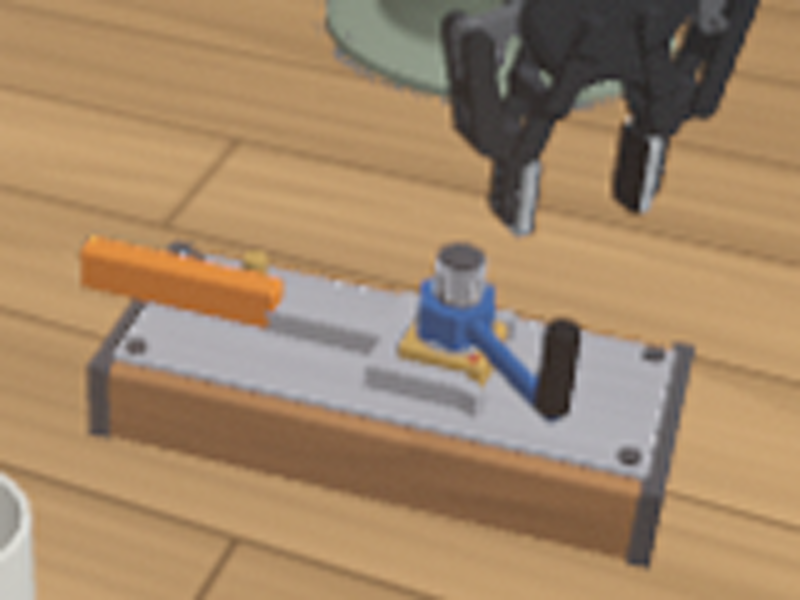

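arm_command:
  deltas:
    - [0.6,-0.25,0.15,0,0,0,-0.2]
    - [0.6,-0.5,0.3,0,0,0,-0.4]
    - [0.6,-0.75,0.45,0.05,0,0,-0.6]
    - [0.6,-1,0.6,0.1,0,0,-0.8]
    - [0.6,-1,0.65,0.1,0,0,-1]
    - [0.6,-1,0.65,0.1,0,0,-1]

```text
clock: 25.42
position: [0.5364, 0.0014, 0.191]
tool_rot: [-3.14, -0.0, 1.551]
force: [-0.0, 0.6, 0.3]
grip_width: 0.0686
```

```bash
python3 p.py .524 -.0413 .19 94; python3 - <<'E'
from m import *
im=snap('top','t16',(190,190,330,295))
m=msk(im,(3,160,150),(15,255,255));mm,s,c=comp(m,(250,190,340,270));print(s,rectw('top',mm,.075))
im=cv2.imread('pics/raw_t14.png')
m=msk(im,(3,160,150),(15,255,255));mm,s,c=comp(m,(250,190,340,270));print(s,rectw('top',mm,.075))
E
```

```text
t 25.43 pos [0.5364 0.0014 0.191 ] yaw 88.87 F [-0.04  0.64  0.29] g 0.0686 q [-0.33  0.47  0.29  1.9  -0.19  0.8   0.04]
delta [-0.286 -0.077  0.007] [-0.002 -0.    -0.114]
[296 220   6   7  33] (((523.7293701171875, -90.23575592041016), (15.181385040283203, 18.308700561523438), 89.50860595703125), array([[514.51025 , -97.74766 ],
       [532.81824 , -97.904686],
       [532.9485  , -82.723854],
       [514.6405  , -82.566826]], dtype=float32))
[264 221  37   8 190] (((520.0088500976562, -40.476661682128906), (18.814241409301758, 109.69728088378906), 2.1240577697753906), array([[508.5753  ,  13.985634],
       [512.6411  , -95.63627 ],
       [531.4424  , -94.93896 ],
       [527.3766  ,  14.682945]], dtype=float32))
```

View pics/t16.png

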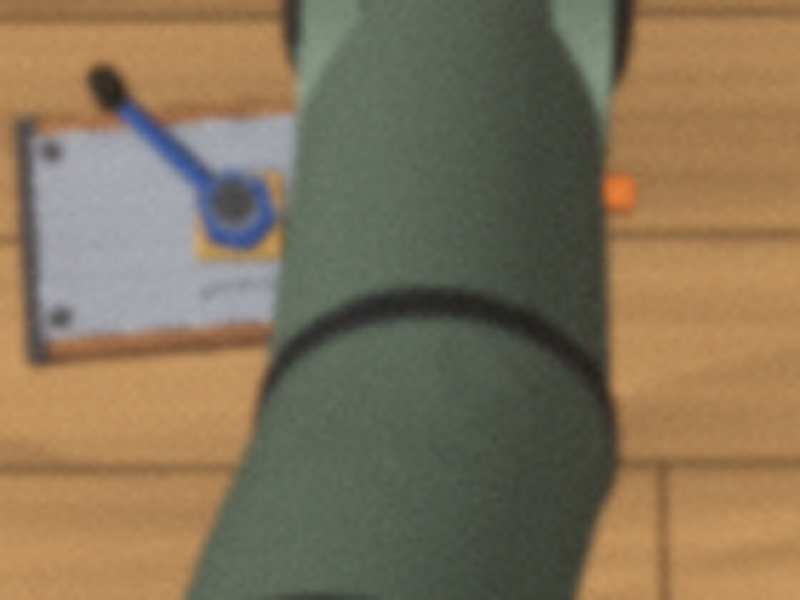

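```bash
python3 p.py .5202 -.042 .12 92.2
```

```text
t 25.48 pos [0.5364 0.0021 0.1912] yaw 88.77 F [-0.36  0.35  0.15] g 0.0687 q [-0.33  0.47  0.29  1.9  -0.19  0.8   0.04]
delta [-0.296 -0.101  0.474] [-0.002 -0.    -0.076]
```

arm_command:
  deltas:
    - [0.6,-0.14,-0.05,0,0,0,-0.04]
    - [0.6,-0.28,-0.11,0.1,0,0,-0.07]
    - [0.6,-0.29,-0.11,0.3,0,0,-0.07]
    - [0.6,-0.29,-0.11,0.47,0,0,-0.07]
    - [0.6,-0.29,-0.11,0.47,0,0,-0.07]

```text
clock: 26.1
position: [0.5184, -0.0404, 0.12]
tool_rot: [-3.138, 0.0, 1.606]
force: [0.9, -0.4, 0.3]
grip_width: 0.0684
```

```bash
python3 p.py .5202 -.042 .0705 92.2; python3 -c "
from h import *
snap('scene','s17',(220,140,380,260))"
```

```text
t 26.1 pos [ 0.5184 -0.0404  0.12  ] yaw 92.04 F [ 0.87 -0.37  0.34] g 0.0684 q [-0.21  0.56  0.24  1.99 -0.22  0.62  0.21]
delta [-0.011  0.013  0.33 ] [-0.005  0.    -0.004]
```

View pics/s17.png

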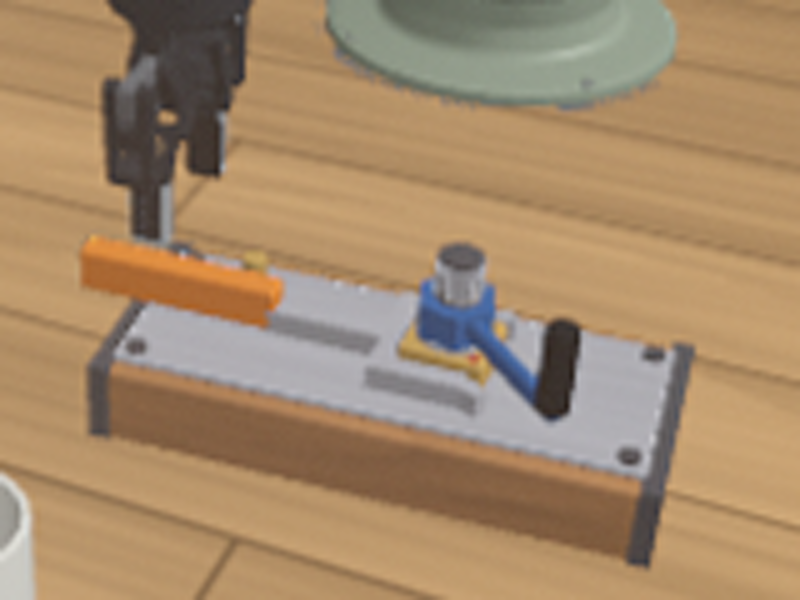

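arm_command:
  deltas:
    - [0.6,-0.01,0.013,0.15,0,0,0]
    - [0.6,-0.01,0.013,0.3,0,0,0]
    - [0.6,-0.01,0.013,0.33,0,0,0]
    - [0.6,-0.01,0.013,0.33,0,0,0]
    - [-1,-0.01,0.013,0.33,0,0,0]
    - [-1,-0.01,0.013,0.33,0,0,0]
    - [-1,-0.01,0.013,0.33,0,0,0]
    - [-1,-0.01,0.013,0.33,0,0,0]

```text
clock: 27.15
position: [0.5214, -0.0426, 0.0726]
tool_rot: [-3.142, -0.0, 1.609]
force: [-3.9, -0.1, 13.6]
grip_width: 0.0169
```

```bash
python3 p.py .5246 -.1031 .0705 92.5; python3 -c "
from h import *
snap('scene','s18',(220,140,380,260))"
```

```text
t 27.15 pos [ 0.5214 -0.0426  0.0726] yaw 92.18 F [-3.92 -0.08 13.6 ] g 0.0169 q [-0.18  0.64  0.2   2.   -0.25  0.52  0.24]
delta [-0.404  0.006  0.014] [-0.    -0.    -0.007]
```

View pics/s18.png

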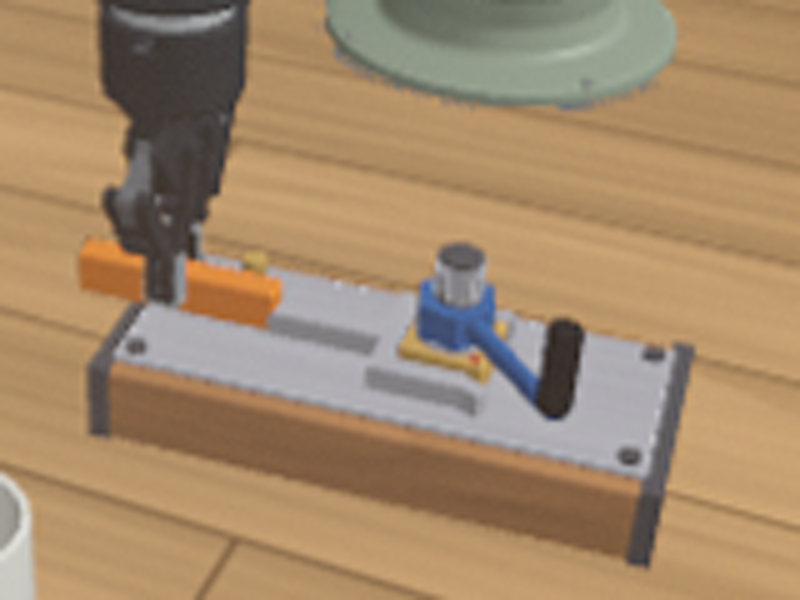

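arm_command:
  deltas:
    - [-1,-0.01,0,-0.005,0,0,0]
    - [-1,-0.03,0,-0.005,0,0,0]
    - [-1,-0.06,0,-0.005,0,0,0]

```text
clock: 27.58
position: [0.5214, -0.0512, 0.0727]
tool_rot: [-3.141, -0.001, 1.609]
force: [-3.7, 4.3, -1.3]
grip_width: 0.0166
```

```bash
python3 p.py .5246 -.1031 .0705 92.5
```

```text
t 27.57 pos [ 0.5214 -0.0512  0.0727] yaw 92.2 F [-3.74  4.25 -1.33] g 0.0166 q [-0.16  0.64  0.2   2.   -0.25  0.52  0.25]
delta [-0.347  0.008  0.014] [-0.001 -0.001 -0.007]
```

arm_command:
  deltas:
    - [-1,-0.06,0,0,0,0,0]
    - [-1,-0.12,0,0,0,0,0]
    - [-1,-0.18,0,0,0,0,0]
    - [-1,-0.24,0,0,0,0,0]
    - [-1,-0.3,0,0,0,0,0]
    - [-1,-0.345,0,0,0,0,0]
    - [-1,-0.345,0,0,0,0,0]

```text
clock: 28.45
position: [0.5238, -0.1039, 0.0728]
tool_rot: [3.141, 0.0, 1.607]
force: [-0.7, 0.2, -3.4]
grip_width: 0.0166
```

```bash
python3 p.py .5246 -.1031 .15 92.5; python3 -c "
from h import *
snap('scene','s19',(220,140,380,260))"
```

```text
t 28.45 pos [ 0.5238 -0.1039  0.0728] yaw 92.09 F [-0.69  0.15 -3.45] g 0.0166 q [-0.06  0.65  0.2   1.97 -0.23  0.54  0.34]
delta [ 0.005  0.006 -0.514] [ 0.     0.    -0.009]
```

View pics/s19.png

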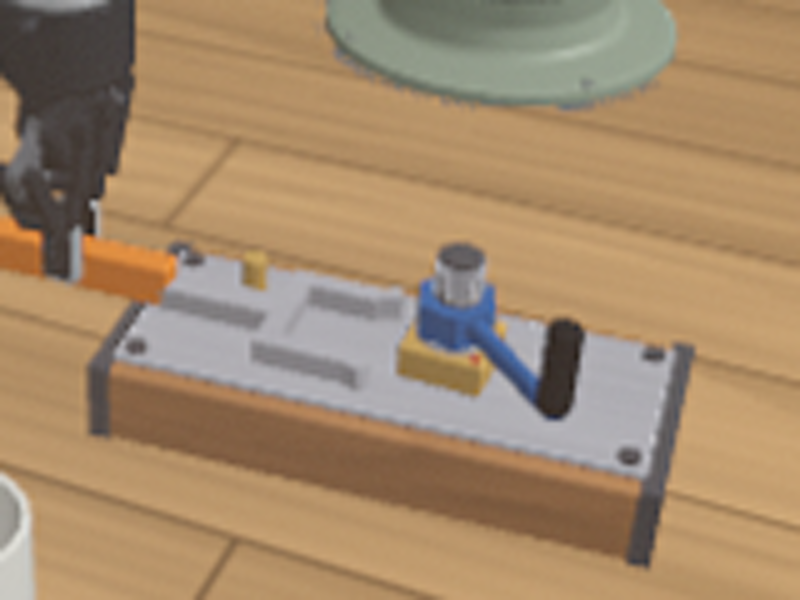

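arm_command:
  deltas:
    - [-1,0,0,-0.15,0,0,0]
    - [-1,0,0,-0.35,0,0,0]
    - [-1,0,0,-0.55,0,0,0]
    - [-1,0,0,-0.57,0,0,0]

```text
clock: 29.0
position: [0.5246, -0.103, 0.1599]
tool_rot: [3.139, 0.0, 1.609]
force: [-0.2, 0.1, -3.4]
grip_width: 0.0166
```

```bash
python3 p.py .4547 -.3377 .16 14
```

```text
t 29.0 pos [ 0.5246 -0.103   0.1599] yaw 92.18 F [-0.18  0.07 -3.41] g 0.0166 q [-0.1   0.51  0.25  1.93 -0.19  0.72  0.3 ]
delta [-1.546 -0.525 -0.002] [ 0.003 -0.002  1.737]
```

arm_command:
  deltas:
    - [-1,-0.15,-0.05,0,0,0,0.2]
    - [-1,-0.35,-0.1,0,0,0,0.4]
    - [-1,-0.55,-0.18,0,0,0,0.6]
    - [-1,-0.75,-0.25,0,0,0,0.8]
    - [-1,-0.9,-0.3,0,0,0,0.95]
    - [-1,-0.9,-0.3,0,0,0,0.95]

```text
clock: 29.75
position: [0.4829, -0.2411, 0.1574]
tool_rot: [-3.141, 0.001, 0.859]
force: [0.2, 0.5, -3.4]
grip_width: 0.0167
```

```bash
python3 p.py .4547 -.3377 .13 14
```

```text
t 29.75 pos [ 0.4829 -0.2411  0.1574] yaw 49.21 F [ 0.15  0.53 -3.39] g 0.0167 q [ 0.02  0.56  0.46  1.93 -0.35  0.74 -0.03]
delta [-0.61   0.279  0.183] [-0.     0.002  0.782]
```

arm_command:
  deltas:
    - [-1,-0.15,0.07,0,0,0,0.2]
    - [-1,-0.3,0.14,0,0,0,0.4]
    - [-1,-0.45,0.21,0.05,0,0,0.6]
    - [-1,-0.61,0.28,0.1,0,0,0.78]
    - [-1,-0.61,0.28,0.18,0,0,0.78]
    - [-1,-0.61,0.28,0.18,0,0,0.78]

```text
clock: 30.5
position: [0.4561, -0.3353, 0.1299]
tool_rot: [-3.14, 0.001, 0.253]
force: [0.9, 0.5, -2.8]
grip_width: 0.0165
```

```bash
python3 p.py .4547 -.3377 .06 14;python3 -c "
from h import *
snap('scene','s20',(100,90,300,240))"
```

```text
t 30.5 pos [ 0.4561 -0.3353  0.1299] yaw 14.47 F [ 0.89  0.49 -2.83] g 0.0165 q [ 0.13  0.67  0.58  1.88 -0.52  0.75 -0.32]
delta [-0.012  0.014  0.466] [-0.003  0.002  0.01 ]
```

View pics/s20.png

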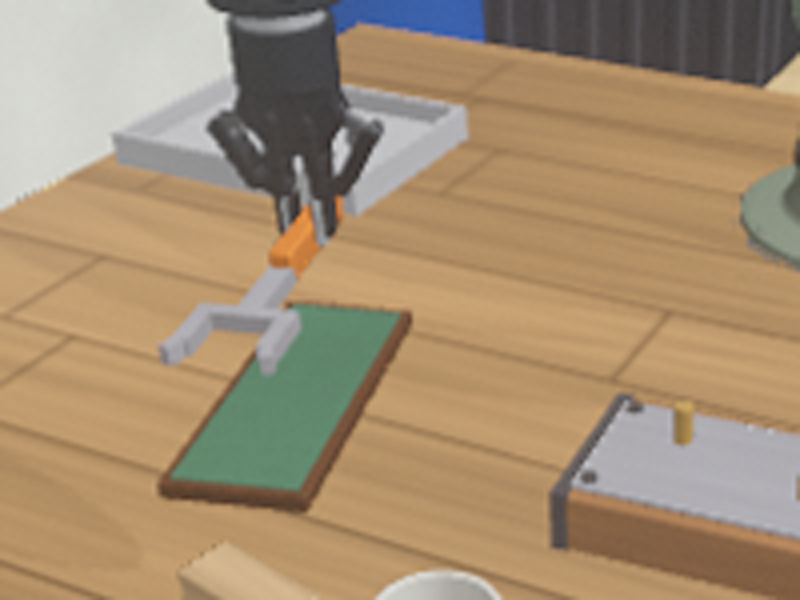

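arm_command:
  deltas:
    - [-1,-0.012,0.014,0.15,0,0,0.01]
    - [-1,-0.012,0.014,0.3,0,0,0.01]
    - [-1,-0.012,0.014,0.45,0,0,0.01]
    - [-1,-0.012,0.014,0.55,0,0,0.01]
    - [-1,-0.012,0.014,0.59,0,0,0.01]
    - [-1,-0.012,0.014,0.6,0,0,0.01]
    - [-1,-0.012,0.014,0.61,0,0,0.01]
    - [-1,-0.012,0.014,0.61,0,0,0.01]

```text
clock: 31.55
position: [0.4552, -0.3392, 0.0402]
tool_rot: [3.141, -0.0, 0.242]
force: [0.5, 0.0, -2.4]
grip_width: 0.0167
```

```bash
python3 p.py .4547 -.3377 .038 14;python3 -c "
from h import *
snap('scene','s21',(100,90,300,240))"
```

```text
t 31.55 pos [ 0.4552 -0.3392  0.0402] yaw 13.86 F [ 0.46  0.01 -2.37] g 0.0167 q [ 0.22  0.8   0.46  1.9  -0.62  0.59 -0.24]
delta [-0.001 -0.011  0.014] [ 0.001 -0.001 -0.003]
```

View pics/s21.png

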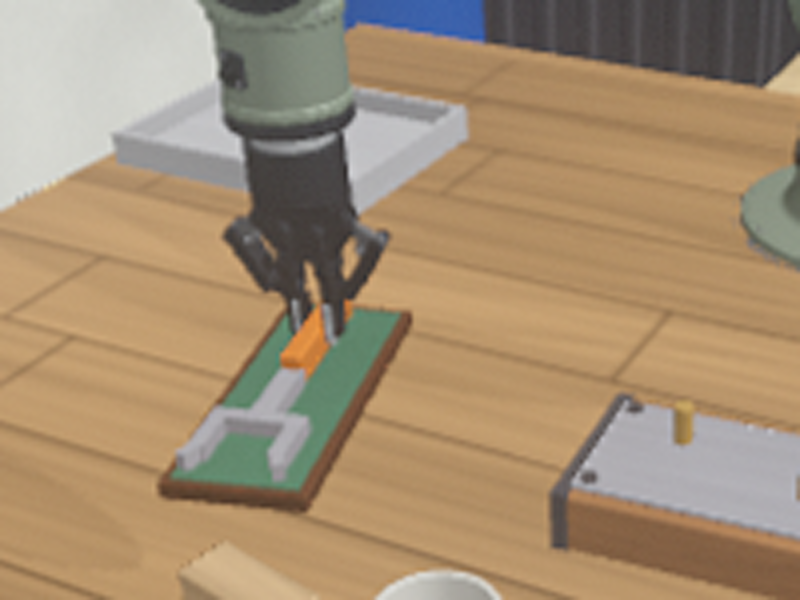

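Not touching yet; 2–3 mm more, then release and rise.

arm_command:
  deltas:
    - [-1,0,-0.01,0.008,0,0,0]
    - [-1,0,-0.01,0.016,0,0,0]
    - [-1,0,-0.01,0.016,0,0,0]

```text
clock: 31.98
position: [0.4547, -0.3377, 0.0386]
tool_rot: [-3.141, -0.001, 0.241]
force: [-5.6, 5.7, 26.0]
grip_width: 0.0168
```

```bash
python3 p.py .4547 -.3377 .038 14
```

```text
t 31.98 pos [ 0.4547 -0.3377  0.0386] yaw 13.83 F [-5.61  5.7  26.01] g 0.0168 q [ 0.22  0.8   0.46  1.91 -0.62  0.58 -0.24]
delta [-0.    -0.     0.004] [-0.    -0.001 -0.004]
```

arm_command:
  deltas:
    - [-1,0,0,-0.004,0,0,0]
    - [0.6,0,0,-0.004,0,0,0]
    - [0.6,0,0,-0.004,0,0,0]
    - [0.6,0,0,-0.004,0,0,0]
    - [0.6,0,0,-0.15,0,0,0]
    - [0.6,0,0,-0.4,0,0,0]
    - [0.6,0,0,-0.8,0,0,0]
    - [0.6,0,0,-1,0,0,0]

```text
clock: 32.98
position: [0.4549, -0.3382, 0.1901]
tool_rot: [3.14, -0.002, 0.241]
force: [0.1, 0.3, -1.4]
grip_width: 0.0681
```

arm_command:
  deltas:
    - [0.6,-0.3,0.1,0,0,0,0]
    - [0.6,-0.3,0.1,0,0,0,0]

```text
clock: 33.22
position: [0.412, -0.3648, 0.188]
tool_rot: [3.141, 0.0, 0.238]
force: [0.3, 0.5, 0.6]
grip_width: 0.0687
```

```bash
python3 p.py .4547 -.3377 .038 14;python3 - <<'E'
from m import *
snap('scene','s22');im=snap('top','t22',(160,120,420,290))
b=cv2.imread('pics/raw_scene0.png');a=cv2.imread('pics/raw_s22.png')
cv2.imwrite('pics/cmp.png',np.hstack([cv2.resize(i[190:230,290:360],None,fx=5.7,fy=5.7,interpolation=cv2.INTER_CUBIC) for i in(b,a)]))
E
```

```text
t 33.23 pos [ 0.412  -0.3648  0.188 ] yaw 13.61 F [0.26 0.51 0.58] g 0.0687 q [ 0.16  0.57  0.65  1.88 -0.45  0.84 -0.29]
delta [ 0.32  -0.109  1.   ] [ 0.001  0.    -0.009]
```

View pics/s22.png

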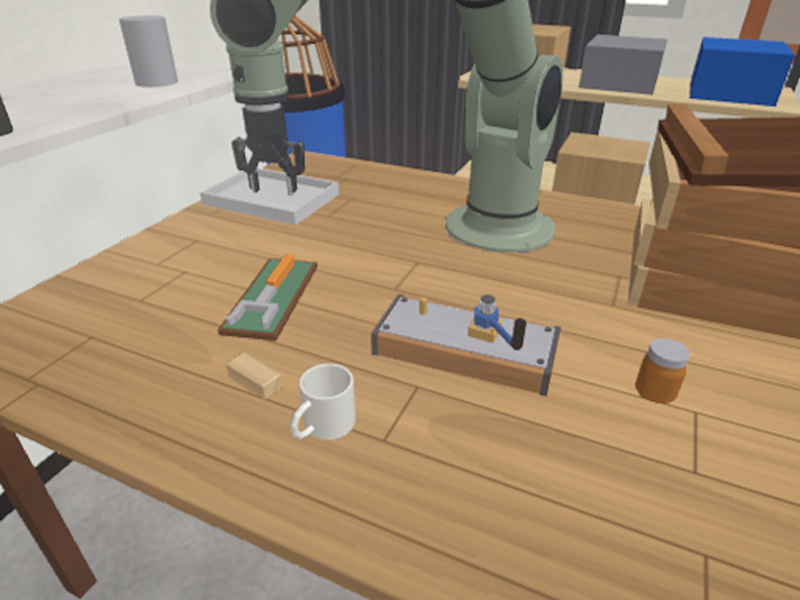

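View pics/t22.png

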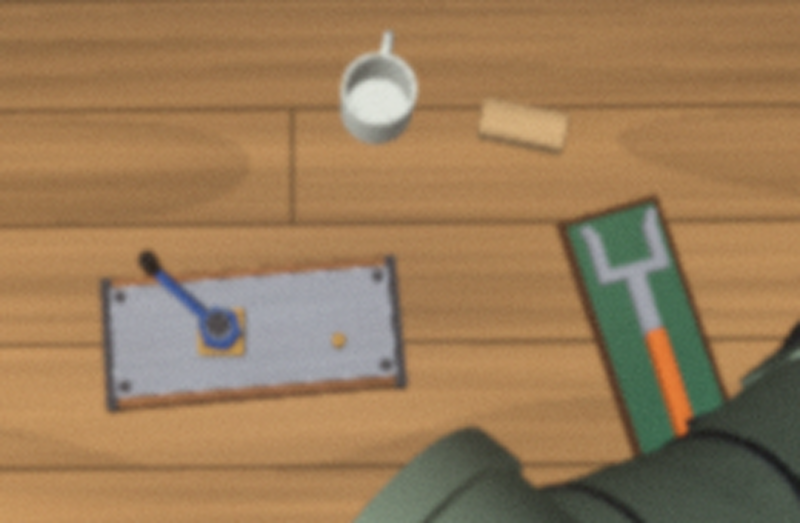

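View pics/cmp.png

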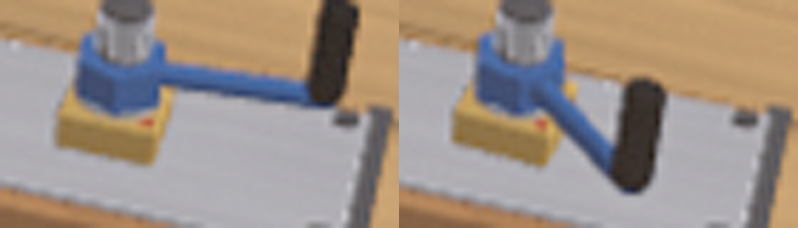

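```bash
python3 -c "
from workcell import job,telemetry
print(telemetry.observe()['qd'].round(4));print(job.job_done())"
```

```text
[-0.0177  0.0112 -0.0091 -0.0089 -0.0026  0.002  -0.0027]
the job is handed in; nothing more can be done
None
```

I finished the whole job and handed it in at about 33 s of the 72 s allowed. No verdict was reported.

- **Spanner on:** I gripped the spanner at its handle, let it down between pin and nut, and slid it fully onto the square nut. By the camera and arm readings the jaw was about 0.5 mm from the nut's axis. It stayed flat on the plate when I let go.
- **Nipping up:** I swung the knob clockwise with one finger, without pinching it, until the spanner handle lay against the pin. The last reading was 10.5 N on average at the knob, with a peak of 11.4 N. That implies roughly 0.02 rad of clamp, inside the wanted range.
- **Spanner back:** I drew it off along its own line and laid it on the board. From the release pose its middle is only a few millimetres from the board's middle.

**Last checks:**
- The final pictures show the spanner lying on the green board and the gripper clear of everything.
- The mug, block and jar are where they started.
- The square nut's corner has moved by about one pixel, roughly 2 to 3 mm; the limit is 8 mm.

**Less certain:**
- I could not measure the clamp angle directly. It is inferred from force readings that scattered by about 1 N. Near the end the force grew more slowly with angle than the stated 1.7 N per 0.01 rad. Going by the knob's travel instead of force gives about 0.035 rad, still below the 0.043 limit.
- From first contact the knob turned about 9 degrees, which includes both the nut's play and the clamping.
- Setting the spanner down pressed it on the board with about 26 N for a moment.

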